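Sleeve the posts of a sprung holding jig and hold its jaw open at the index

ROBOT

A 6-joint arm with a two-finger parallel gripper is mounted at the origin on a cart in front of the work surface, level with it; the furniture and walls round the work are solid. World frame = base frame: x ahead of the robot, y to its left, z up, the work surface at z = 0. Lengths are in m, angles in degrees, forces in N, time in s.
With the tool pointing down it reaches from about 0.375 to 0.9 m from the base axis. Payload 3.1 kg.
Tool frame: the origin (TCP) lies where the fingers leave the gripper's body, on its centre line; the fingertips stand bot.tips_ahead ahead of it and the grasp point (between the pads) lies 51 mm ahead of it (bot.tips_ahead is the distance from the TCP to the fingertips, in m); z points along the fingers, x is the direction in which the jaws open and shut, and the axes are right-handed (so a half turn about z gives the same grasp; the last joint's range is limited). The gripper opens to 87 mm and grips with 3 to 60 N. Pads are 19 mm wide; open, the fingers measure 117 mm over their backs; the gripper's body (75 mm by 190 mm) begins 51 mm behind the grasp point.
Start: joints at [-76.519, 30.224, 82.088, -0, 67.689, -10.227], TCP at [0.251, -0.572, 0.292] pointing down, gripper open.
Joint ranges: [-176.69, 176.69], [-43.24, 126.21], [12.49, 139.97], [-82, 262], [0, 151.66], [-163.58, 163.58]. Speed limits (degrees/s): [159.86, 159.86, 180, 180, 180, 180].

INTERFACE

Orientations are given as a 3x3 rotation matrix whose columns are the frame's x, y, z axes.
In Python, from rig import bot, vision, nets gives the robot as it stands.
- The arm moves only by the tool play_rows, never from a script. Its argument "series" is a list of rows, each an object of numbers: "tx", "ty", "tz": the shift along the world's x, y, z as a fraction of full scale; "turn": the turn about the world's z as a fraction of full scale. A call has 1 to 10 rows; each row shifts and turns the commanded pose from where the row before left it; what a row does not reach is not made up. Full scale, the value 1, is 0.8 m for a shift and 60 degrees for a turn. A row lasts 1/10 s, in which the tool goes at most 50 mm and 8.59 degrees, less where a joint would pass 70% of its speed; a pose out of reach is approached as far as the arm can. A call with a number of a shift or a turn outside -1 to 1 is refused whole. A call with a gripper value outside its range is refused whole. "gripper" is the opening, from 0 (shut) to 1 (fully open), set as the call begins (left out, the last holds). The fingers move at their own pace and stop on an object; the grip force is fixed at half the most. Time passes only in rows, so rows that do not move let the fingers close. It gives the time, the measured TCP pose, the force and the opening at its end, in the units of the state.
- bot.read_state(): the state, without advancing time (a new reading comes with each control period).
- vision.capture(name): name is "scene" or "top" or "wrist"; returns a dict with "pixels" (384x512x3 uint8, blue, green, red), "fx", "fy", "cx", "cy" (pixels), "extrinsics" (4x4, takes a point from camera to world coordinates). Camera axes: x right, y down, z forward; pixel columns grow to the right and rows downward; lengths in m; the calibration is good to about 2 mm. The wrist camera is an equidistant fisheye: a pixel r from the principal point sees the ray r / f radians off the axis. A picture is of the moment at which its call begins. There is no depth.
- bot.hand_in(): hands the job in, once; it reports no verdict.
Trained networks look in a picture, given as the dict that the camera call returned (one of the last four; its "shot" number tells which), for a name from the list of things; names that differ only in an ending like _2 or _b are one class to them, and where a whole thing is asked for, a point or a joint stands for the part that bears it (a point fixed in the world has none). Each returns a list of dicts, best first, with "confidence" (0 to 1); they miss things now and then, are a little off and sometimes report something else, mostly with a low value. They report only what shows in the picture. A call takes as long as a camera call. They do not tell look-alikes from the thing itself.
- nets.look_for(picture, query): "at" ([column, row] as shares, 0 to 1, of the picture: columns of its width, rows of its height, amid what is visible of it).
- nets.masks_of(picture, query): "region" (384x512 bool, what is visible of it) and "at" ([column, row] as shares, 0 to 1, of the picture: columns of its width, rows of its height, amid what is visible of it).
The state is a dict: "time_s": time; "joint_positions": joint angles; "qvel": joint speeds; "tau": joint torques, N m; "position": TCP position; "tcp_rot": TCP orientation; "force": force on the tool from outside, world axes, zero at the start; "moment": the same for the moment, N m; "opening": opening from 0.0 (shut) to 1.0 (fully open).
Only numpy, scipy, OpenCV 4.12 (cv2) and the standard library are available. Lean on these libraries where they do the work, as an engineer would, in place of code of your own. Each camera call takes 0.05 s, during which the arm holds its last target.

TASK

I want to clamp the glass dish in the sprung holding jig: slip a cork sleeve over each of the two bare steel posts, right down onto the bed, and let go of them so that the glass will not touch metal. Then pull the spring jaw back by its upright knob until its pointer is level with the index on the scale strip, and finish there, still holding the knob against the spring, so that I can lay the dish in. Leave the dish, the thread spool and the pigment jar where they are.

Things in the scene. Friction and masses are not known exactly. Their poses are not given: they have to be found in the camera images.
- jig: sprung holding jig, fixed: base board 360 x 220 x 15 mm, origin at the middle of its underside, x along the slide from the sprung end towards the posts, z up. Cork-lined wooden bed at x = 30 to 170 mm, y = +-80 mm, top at z = 48 mm; end block at x = -167 to -147 mm, top at z = 51 mm; two sprung guide rods between them; upright scale strip along x at y = -98 mm, top at z = 50 mm
- post_left (a point): left (+y) of the two plain steel posts that stand on the bed at jig x = +140 mm, y = +45 mm: 12 mm thick, 50 mm tall with a coned tip, so from z = 48 to z = 98 mm in the jig frame. The point lies on the post's axis 21 mm above the bed lining, where the middle of a fully seated sleeve comes to lie
- post_right (a point): the same for the right (-y) post, at jig x = +140 mm, y = -45 mm; the posts stand 90 mm apart
- sleeve_a: loose turned cork sleeve (straight tube) standing on the worktop: outside 28 mm, bore 15 mm right through, 42 mm tall, 20 g. Origin: centre of its underside, z along the bore, up
- sleeve_a_mid (a point): centre of sleeve_a: on its axis, at half its height
- sleeve_b: second cork sleeve, the same as the first; either sleeve may go on either post
- sleeve_b_mid (a point): centre of sleeve_b: on its axis, at half its height
- jaw: the jaw carriage, sliding on the rods: when sprung home its origin and axes are the jig's; pulled, it shifts along the jig's -x, at most 54 mm. 110 N/m, preloaded: about 3.5 N at home, 6.5 to 9 N at the index; springs home when let go. Carriage 50 x 130 mm, top plate at z = 62 mm; its cork-faced cheek, top at z = 70 mm, reaches from 40 to 62 mm from the knob's axis towards the posts
- knob_grip (a point): the height to grip on the upright turned dark wooden knob of the jaw: on its axis, at jig z = 103 mm. The knob stands on the top plate (z = 62 mm) and is 61 mm tall; its straight grip, 25 mm thick, runs from z = 83 to 117 mm above a thinner neck; to be pinched from above with any yaw; it moves with the jaw
- pointer (a point): tip of the flat steel pointer, 6 mm wide, that sticks out from the carriage's right (-y) side towards the scale strip and moves with the jaw; it is level with the knob's axis along the jig's x
- index: dark steel index with a thumbscrew, clamped astride the scale strip, 8 mm long along the slide, 16 mm across, 30 mm tall, a line across the middle of its top; it does not move. Origin: middle of its underside, axes parallel to the jig's. The pointer is at the mark when it has the same jig x as this origin (28 to 48 mm of jaw travel)
- glass_dish: bystander: clear glass dish, 104 mm across and 12 mm tall, lying on the worktop to the right; origin at the centre of its underside
- spool: bystander: wooden thread spool, 39 mm thick and 58 mm tall, standing; origin at the centre of its underside
- jar: bystander: small screw-capped pigment jar, 48 mm thick and 58 mm tall, standing; origin at the centre of its underside
Things that resemble listed ones, but are neither listed nor needed, are in the scene too. What is shaped like the sleeve_a but blue or yellow is not meant.

How it is judged (in metres and radians):
On the way, in this order (a step that is already met when the one before it is completed fails the run):
1. one cork sleeve is on a post, right down (((distance between sleeve_a_mid and post_left below 0.005 m and (angle between sleeve_a's own z axis and vertical below 0.12 rad or angle between sleeve_a's own z axis and vertical above 3.02 rad)) or (distance between sleeve_a_mid and post_right below 0.005 m and (angle between sleeve_a's own z axis and vertical below 0.12 rad or angle between sleeve_a's own z axis and vertical above 3.02 rad)) or (distance between sleeve_b_mid and post_left below 0.005 m and (angle between sleeve_b's own z axis and vertical below 0.12 rad or angle between sleeve_b's own z axis and vertical above 3.02 rad)) or (distance between sleeve_b_mid and post_right below 0.005 m and (angle between sleeve_b's own z axis and vertical below 0.12 rad or angle between sleeve_b's own z axis and vertical above 3.02 rad)))), for 0.2 s.
2. a sleeve is on each post, right down and let go ((((distance between sleeve_a_mid and post_left below 0.005 m and (angle between sleeve_a's own z axis and vertical below 0.12 rad or angle between sleeve_a's own z axis and vertical above 3.02 rad)) and (distance between sleeve_b_mid and post_right below 0.005 m and (angle between sleeve_b's own z axis and vertical below 0.12 rad or angle between sleeve_b's own z axis and vertical above 3.02 rad))) or ((distance between sleeve_a_mid and post_right below 0.005 m and (angle between sleeve_a's own z axis and vertical below 0.12 rad or angle between sleeve_a's own z axis and vertical above 3.02 rad)) and (distance between sleeve_b_mid and post_left below 0.005 m and (angle between sleeve_b's own z axis and vertical below 0.12 rad or angle between sleeve_b's own z axis and vertical above 3.02 rad)))) and contact force between the fingers and sleeve_a below 0.05 N and contact force between the fingers and sleeve_b below 0.05 N), for 0.2 s.
3. the jaw is held by its knob with the pointer level with the index (x of pointer in the frame of index between -0.004 and 0.004 m and contact force between the fingers and jaw above 3 N and distance between the grasp point and knob_grip below 0.05 m), for 0.3 s.
At the end, for the whole second after the job is handed in: A cork sleeve is right down on each post (centre within 5 mm of its seated place, upright within 0.12 rad), untouched; the pointer is within 4 mm of the middle of the index along the slide; the fingers hold the knob (over 3 N, within 50 mm of its grip point); the jaw is still (under 10 mm/s) (all of step 2 and all of step 3 and linear speed of jaw below 0.01 m/s); the arm keeps its last pose, push and grip.
It fails at once if the glass dish, the spool or the jar is moved by more than 15 mm (distance of any of glass_dish, spool, jar from where it was at the start of the episode above 0.015 m).
It also fails if it takes over 72 s, if anything falls off the work surface, if the arm or the gripper's body presses on something with over 40 N, if the wrist force passes 120 N, or if a joint passes its speed limit or range.

## Working session

There is one attempt and no reset: what is moved stays moved. The work goes in short steps, Python scripts to look and compute and a tool call to move; the robot and the scene stay as the last step left them, time stands still between calls to the robot, and variables do not carry over. Pictures are saved under pics/ and viewed, and the job is handed in when it is done.

Besides the shell and the picture viewer there is one more tool, called as name(argument=value, ...) on one line, values as JSON. play_rows: Moves the arm, as the interface text tells. Shift numbers are shares of 0.8 m and turn numbers shares of 60 degrees, none past 1 either way. Its arguments: {"type":"object","properties":{"series":{"type":"array"},"gripper":{"type":"number"}},"required":["series"]}

```bash
ls; mkdir -p pics
python3 - <<'E'
from rig import bot, vision, nets
import cv2
s=bot.read_state(); print(s, bot.tips_ahead)
for n in ["scene","top","wrist"]:
    p=vision.capture(n); cv2.imwrite(f"pics/{n}0.png",p["pixels"]); print(n,p["fx"],p["fy"],p["cx"],p["cy"],p["extrinsics"])
E
```

```text
pics
{'time_s': 0.0, 'joint_positions': array([-7.65172194e+01,  3.02792343e+01,  8.21573714e+01, -1.70201634e-03,
        6.76877501e+01, -1.02264641e+01]), 'qvel': array([-0.07318398,  0.06034315,  0.03797751,  0.07297094,  0.06567192,
        0.03927081]), 'tau': array([ 3.75257505e-04, -4.40039706e+01, -1.76593423e+01,  6.32227748e-02,
        5.80560474e-02, -1.51222398e-04]), 'position': array([ 0.25119973, -0.57165504,  0.29126312]), 'tcp_rot': array([[ 4.02105297e-01, -9.15593276e-01, -5.32763834e-04],
       [-9.15590928e-01, -4.02105490e-01,  2.10419317e-03],
       [-2.14081238e-03, -3.58313486e-04, -9.99997644e-01]]), 'force': array([ 0.83880805, -1.28297262, -0.08033075]), 'moment': array([ 0.0105186 , -0.00217355, -0.02561821]), 'opening': 0.9972955931740949} 0.0697
scene 454.56645331237064 454.56645331237064 253.80511613825874 188.11402742852144 [[-0.83588985 -0.35609087  0.41771695 -0.02462142]
 [-0.54860705  0.51724538 -0.6568771   0.87047722]
 [ 0.01784578 -0.77823936 -0.62771412  0.9601813 ]
 [ 0.          0.          0.          1.        ]]
top 396.32941145495374 396.32941145495374 250.55830866324084 194.88962423155021 [[ 6.98891466e-02 -9.74619340e-01  2.12679687e-01  2.61744227e-01]
 [-9.97554448e-01 -6.84519274e-02  1.41229131e-02 -3.87980140e-02]
 [ 7.93870230e-04 -2.13146606e-01 -9.77019905e-01  1.31110881e+00]
 [ 0.00000000e+00  0.00000000e+00  0.00000000e+00  1.00000000e+00]]
wrist 297.3186396354542 297.3186396354542 255.08544468980188 189.2035654260082 [[ 0.40211244 -0.87840518 -0.25828264  0.32266665]
 [-0.91558795 -0.38641929 -0.11126028 -0.54110752]
 [-0.00207379  0.28121961 -0.9596412   0.3839656 ]
 [ 0.          0.          0.          1.        ]]
```

View pics/scene0.png

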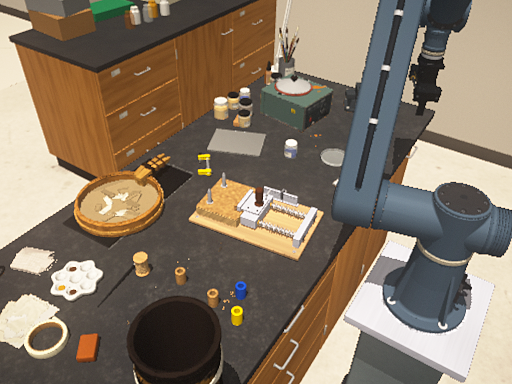

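View pics/top0.png

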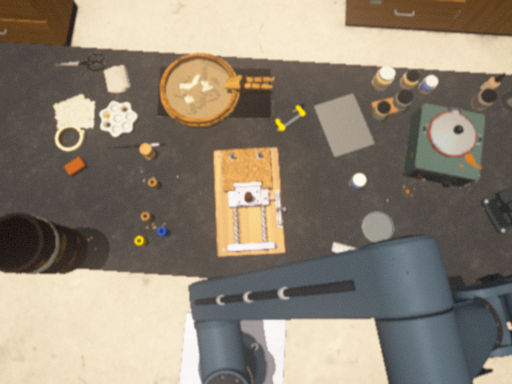

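View pics/wrist0.png

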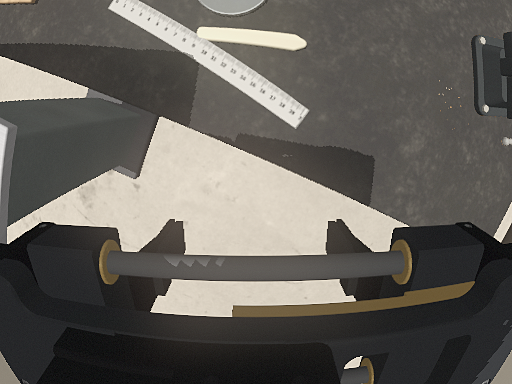

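The pictures show the jig at top (215–285, 148–257) with its posts at the far end. The two cork sleeves are at top (153,182) and (146,216), next to a blue and a yellow decoy, and the spool is at (147,151). Next I'll measure.

```bash
cat > h.py <<'E'
from rig import bot, vision, nets
import cv2, numpy as np
def ray(p,uv):
    u,v=uv
    x=np.array([(u-p["cx"])/p["fx"],(v-p["cy"])/p["fy"]])
    if p.get("fish"):
        r=np.hypot(*x); d=np.array([*(x/r*np.sin(r)),np.cos(r)]) if r>1e-9 else np.array([0,0,1.])
    else: d=np.array([*x,1.])
    E=np.asarray(p["extrinsics"]); d=E[:3,:3]@d
    return E[:3,3],d/np.linalg.norm(d)
def onz(p,uv,z):
    o,d=ray(p,uv); return o+d*(z-o[2])/d[2]
def proj(p,X):
    E=np.asarray(p["extrinsics"]); c=E[:3,:3].T@(np.asarray(X)-E[:3,3])
    if p.get("fish"):
        r=np.hypot(c[0],c[1]); th=np.arctan2(r,c[2]); k=th/r if r>1e-9 else 0
        return np.array([p["cx"]+p["fx"]*k*c[0],p["cy"]+p["fy"]*k*c[1]])
    return np.array([p["cx"]+p["fx"]*c[0]/c[2],p["cy"]+p["fy"]*c[1]/c[2]])
def tri(rs):
    A=np.zeros((3,3));b=np.zeros(3)
    for o,d in rs:
        M=np.eye(3)-np.outer(d,d);A+=M;b+=M@o
    return np.linalg.solve(A,b)
def cap(n):
    p=vision.capture(n)
    if n=="wrist": p["fish"]=True
    return p
def crop(p,x0,y0,x1,y1,k,fn):
    cv2.imwrite(fn,cv2.resize(p["pixels"][y0:y1,x0:x1],None,fx=k,fy=k,interpolation=cv2.INTER_CUBIC))
E
python3 - <<'E'
from h import *
t=cap("top"); s=cap("scene")
import pickle
pickle.dump((t,s),open("shots0.pkl","wb"))
crop(t,205,140,295,265,4.5,"pics/topjig.png")
crop(t,120,140,190,250,5,"pics/topsl.png")
crop(s,180,165,335,265,5,"pics/scjig.png")
for n,p in (("t",t),("s",s)):
    for q in ["sleeve_a","jig","post_left","knob_grip","pointer","index","glass_dish","spool","jar","jaw"]:
        try:
            r=nets.masks_of(p,q)
            print(n,q,[(round(d["confidence"],2),np.round(np.array(d["at"])*[512,384],1).tolist(),int(d["region"].sum())) for d in r])
        except Exception as e: print(q,e)
E
```

```text
t sleeve_a [(0.65, [165.8, 234.5], 71), (0.6, [143.3, 243.2], 66)]
t jig [(0.56, [249.4, 202.4], 6859)]
t post_left [(0.95, [249.7, 202.5], 7052), (0.6, [244.8, 193.8], 962)]
t knob_grip [(0.85, [244.0, 193.9], 920), (0.58, [249.0, 201.3], 6897)]
t pointer [(0.47, [143.6, 213.7], 85)]
t index []
t glass_dish [(0.88, [379.2, 225.6], 744)]
t spool [(0.69, [146.7, 149.3], 148), (0.18, [249.2, 192.9], 984)]
t jar [(0.61, [355.7, 181.9], 210)]
t jaw [(0.72, [249.6, 195.2], 927)]
s sleeve_a [(0.74, [237.4, 315.7], 187), (0.67, [209.0, 299.3], 174), (0.6, [179.1, 272.7], 156), (0.55, [240.0, 288.5], 173)]
s jig [(0.89, [261.8, 219.1], 6201)]
s post_left [(0.92, [257.7, 218.0], 6304)]
s knob_grip [(0.89, [255.4, 208.8], 919)]
s pointer [(0.63, [254.3, 206.4], 1062)]
s index []
s glass_dish [(0.86, [333.4, 156.6], 297)]
s spool [(0.68, [141.7, 267.6], 340)]
s jar [(0.78, [288.1, 148.8], 224)]
s jaw [(0.76, [252.2, 206.4], 931)]
```

View pics/topjig.png

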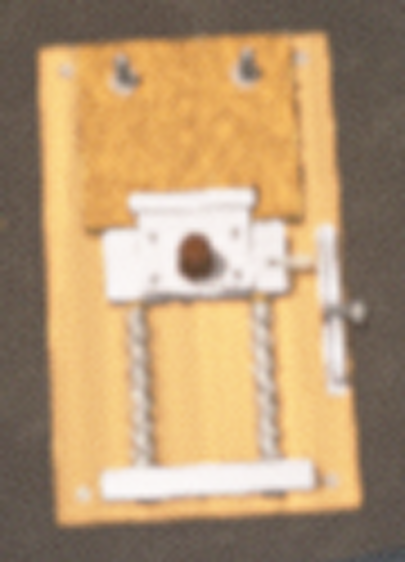

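View pics/topsl.png

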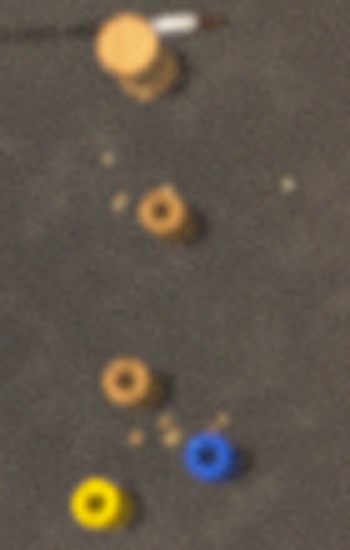

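View pics/scjig.png

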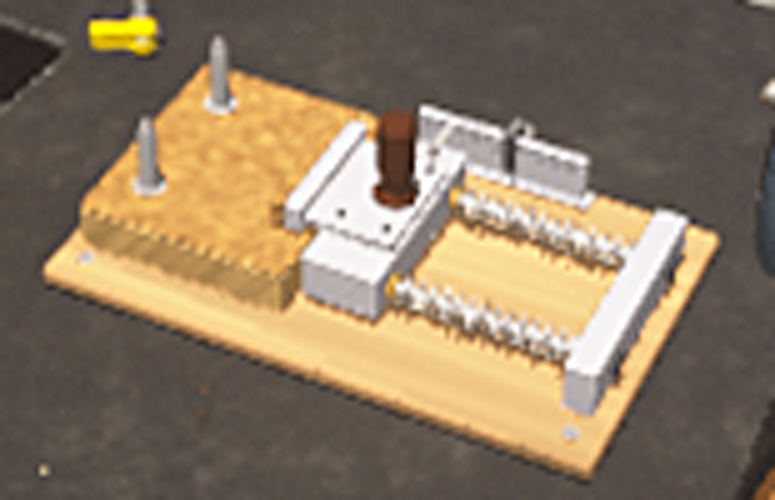

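```bash
cat > fit.py <<'E'
from h import *
import pickle
from scipy.optimize import least_squares
t,s=pickle.load(open("shots0.pkl","rb"))
T=lambda c:((np.array(c)+.5)/4.5-.5)+[205,140]
S=lambda c:((np.array(c)+.5)/5-.5)+[180,165]
C=[(t,T((38,47)),(.18,.11,.015)),(t,T((326,33)),(.18,-.11,.015)),(t,T((361,507)),(-.18,-.11,.015)),(t,T((57,525)),(-.18,.11,.015)),
(t,T((122,57)),(.14,.045,.098)),(t,T((246,50)),(.14,-.045,.098)),
(s,S((45,272)),(.18,.11,.015)),(s,S((590,478)),(-.18,.11,.0)),(s,S((718,237)),(-.18,-.11,.015)),
(s,S((147,118)),(.14,.045,.098)),(s,S((218,37)),(.14,-.045,.098)),
]
def J(v,X):
    x,y,a=v[:3];X=np.array(X);return np.array([x+X[0]*np.cos(a)-X[1]*np.sin(a),y+X[0]*np.sin(a)+X[1]*np.cos(a),X[2]])
f=lambda v:np.concatenate([proj(p,J(v,X))-uv for p,uv,X in C])
r=least_squares(f,[.4,0,0],loss="soft_l1"); v=r.x
if __name__=="__main__":
    print(v,np.degrees(v[2])); print(np.round(f(v).reshape(-1,2),2))
    print("posts",J(v,(.14,.045,.069)),J(v,(.14,-.045,.069)))
    for nm,ct,cs,z in [("knobtop",(193,247),(397,118),.123),]:
        print(nm,tri([ray(t,T(ct)),ray(s,S(cs))]),onz(t,T(ct),z),onz(s,S(cs),z))
    Tl=lambda c:((np.array(c)+.5)/5-.5)+[120,140]
    for c in [(162,211),(126,381)]: print("sleeve",onz(t,Tl(c),.042))
    P=onz(t,T((343,311)),.075); print("index?",P, np.linalg.solve(np.array([[np.cos(v[2]),-np.sin(v[2])],[np.sin(v[2]),np.cos(v[2])]]),(P[:2]-v[:2])))
    np.save("jig.npy",v)
E
python3 fit.py
python3 - <<'E'
from h import *
import pickle
t,s=pickle.load(open("shots0.pkl","rb"))
for q in ["spool","jar","glass_dish"]:pass
for c in [(179,272.7),(213,299)]: print(onz(s,c,.02))
crop(s,150,240,260,330,7,"pics/scsl.png")
E
```

```text
[ 0.52617668 -0.0138373   0.12839242] 7.35634403731722
[[ 0.26  0.39]
 [ 0.22 -0.04]
 [ 0.51 -0.03]
 [ 0.31 -0.03]
 [-0.02  0.56]
 [ 0.43  0.56]
 [-1.06 -0.77]
 [-0.58  1.54]
 [ 0.21 -0.8 ]
 [-0.5   0.71]
 [-0.19  0.9 ]]
posts [0.65926254 0.0487179  0.069     ] [ 0.67078614 -0.04054131  0.069     ]
knobtop [ 0.51984371 -0.01252454  0.12419069] [ 0.52093746 -0.01217558  0.123     ] [ 0.51970592 -0.01390994  0.123     ]
sleeve [0.55932673 0.30713861 0.042     ]
sleeve [0.4448405  0.31646206 0.042     ]
index? [ 0.49279607 -0.11975034  0.075     ] [-0.04666695 -0.10076722]
[0.56826119 0.30022473 0.02      ]
[0.44123319 0.31789221 0.02      ]
```

View pics/scsl.png

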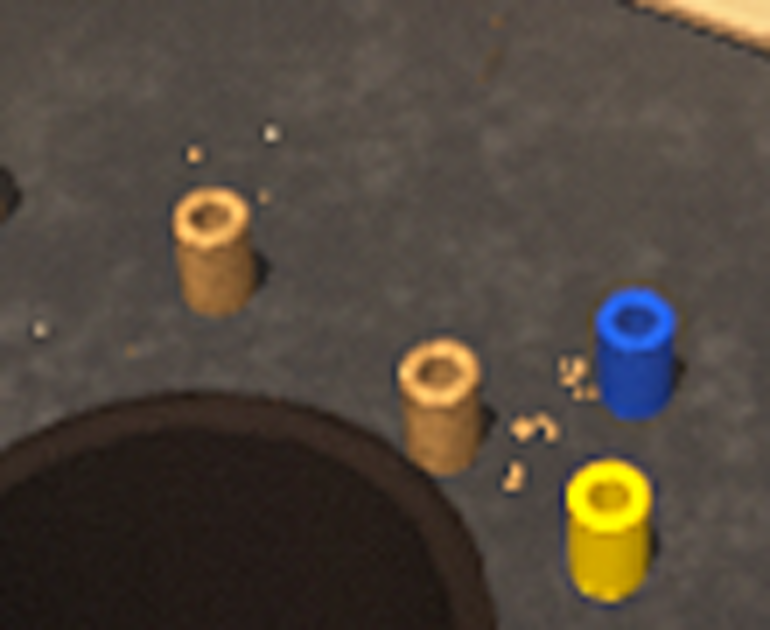

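Run:
```python
from h import *
import pickle
t,s=pickle.load(open("shots0.pkl","rb"))
Tl=lambda c:((np.array(c)+.5)/5-.5)+[120,140]
Sl=lambda c:((np.array(c)+.5)/7-.5)+[150,240]
for n,a,b in [("s1",(162,211),(212,217)),("s2",(126,381),(440,373)),("blue",(208,456),(636,320)),("yel",(97,502),(609,494))]:
    print(n,tri([ray(t,Tl(a)),ray(s,Sl(b))]).round(4),onz(t,Tl(a),.042).round(4),onz(s,Sl(b),.042).round(4))
print("spool",onz(t,(145.5,149),.058),"bin edge",onz(t,(88,250),0),onz(t,(45,245),.2),onz(s,(175,330),.2))
print("jar",onz(t,(358,181),.058),"dish",onz(t,(379,225.6),.01))
```

```text
s1 [0.5585 0.3068 0.0416] [0.5593 0.3071 0.042 ] [0.5573 0.3068 0.042 ]
s2 [0.4442 0.3163 0.0411] [0.4448 0.3165 0.042 ] [0.4429 0.3167 0.042 ]
blue [0.3995 0.2576 0.0414] [0.4001 0.2577 0.042 ] [0.3985 0.2579 0.042 ]
yel [0.3648 0.3249 0.041 ] [0.3658 0.325  0.042 ] [0.3634 0.3252 0.042 ]
spool [0.66561369 0.33807322 0.058     ] bin edge [0.32488061 0.49992533 0.        ] [0.32060199 0.53961659 0.2       ] [0.36818887 0.52218088 0.2       ]
jar [ 0.60533455 -0.36703669  0.058     ] dish [ 0.47108001 -0.45072219  0.01      ]
```

play_rows(series=[{"tx": 0.019,"ty": 0.055,"turn": -0.136},{"tx": 0.019,"ty": 0.055,"turn": -0.136},{"tx": 0.019,"ty": 0.055},{"tx": 0.019,"ty": 0.055},{"tx": 0.019,"ty": 0.055},{"tx": 0.019,"ty": 0.055},{"tx": 0.019,"ty": 0.055},{"tx": 0.019,"ty": 0.055},{"tx": 0.019,"ty": 0.055},{"tx": 0.019,"ty": 0.055}], gripper=1)

```text
invalid input
```

play_rows(series=[{"tx": 0.019,"ty": 0.055},{"tx": 0.019,"ty": 0.055},{"tx": 0.019,"ty": 0.055},{"tx": 0.019,"ty": 0.055},{"tx": 0.019,"ty": 0.055},{"tx": 0.019,"ty": 0.055},{"tx": 0.019,"ty": 0.055},{"tx": 0.019,"ty": 0.055},{"tx": 0.019,"ty": 0.045},{}])

```text
invalid input
```

play_rows(series=[{"tx": 0.019,"ty": 0.055,"tz": 0,"turn": -0.136},{"tx": 0.019,"ty": 0.055,"tz": 0,"turn": -0.136},{"tx": 0.019,"ty": 0.055,"tz": 0,"turn": 0}], gripper=1)

```text
time_s: 1.55
position: [0.2971, -0.439, 0.2921]
tcp_rot: [[0.125, -0.992, 0.0], [-0.992, -0.125, 0.0], [0.0, -0.0, -1.0]]
force: [1.1, -0.6, -0.3]
opening: 0.995
```

play_rows(series=[{"tx": 0.0205,"ty": 0.058,"tz": 0,"turn": 0},{"tx": 0.0205,"ty": 0.058,"tz": 0,"turn": 0},{"tx": 0.0205,"ty": 0.058,"tz": 0,"turn": 0},{"tx": 0.0205,"ty": 0.058,"tz": 0,"turn": 0},{"tx": 0.0205,"ty": 0.058,"tz": 0,"turn": 0},{"tx": 0.0205,"ty": 0.058,"tz": 0,"turn": 0},{"tx": 0.0205,"ty": 0.058,"tz": 0,"turn": 0},{"tx": 0.0205,"ty": 0.058,"tz": 0,"turn": 0},{"tx": 0.0205,"ty": 0.058,"tz": 0,"turn": 0},{"tx": 0.0205,"ty": 0.058,"tz": 0,"turn": 0}], gripper=1)

```text
time_s: 2.55
position: [0.4614, 0.0258, 0.2926]
tcp_rot: [[0.129, -0.992, 0.001], [-0.992, -0.129, -0.0], [0.0, -0.001, -1.0]]
force: [0.7, -1.1, 0.9]
opening: 0.998
```

play_rows(series=[{"tx": 0.0205,"ty": 0.058,"tz": 0,"turn": 0},{"tx": 0.0205,"ty": 0.058,"tz": 0,"turn": 0},{"tx": 0.0205,"ty": 0.058,"tz": -0.02,"turn": 0},{"tx": 0.0205,"ty": 0.058,"tz": -0.02,"turn": 0},{"tx": 0.02,"ty": 0.058,"tz": -0.02,"turn": 0},{"tx": 0.02,"ty": 0.058,"tz": -0.02,"turn": 0},{"tx": 0,"ty": 0,"tz": -0.03,"turn": 0},{"tx": 0,"ty": 0,"tz": 0,"turn": 0}])

```text
time_s: 3.35
position: [0.5543, 0.2969, 0.2028]
tcp_rot: [[0.131, -0.991, -0.007], [-0.991, -0.131, -0.003], [0.002, 0.007, -1.0]]
force: [-0.5, 0.1, -0.3]
opening: 1.002
```

```bash
cat > w.py <<'E'
from h import *
import sys
n=sys.argv[1]
s=bot.read_state();print(s["time_s"],s["position"].round(4),np.degrees(np.arctan2(s["tcp_rot"][1,0],s["tcp_rot"][0,0])).round(2),s["force"].round(1),round(s["opening"],3))
p=cap("wrist"); 
import pickle; pickle.dump((p,s),open(f"{n}.pkl","wb"))
cv2.imwrite(f"pics/{n}.png",cv2.resize(p["pixels"],None,fx=1.5,fy=1.5,interpolation=cv2.INTER_CUBIC))
E
python3 w.py w1
```

```text
3.35 [0.5543 0.2969 0.2028] -82.47 [-0.5  0.1 -0.3] 1.002
```

View pics/w1.png

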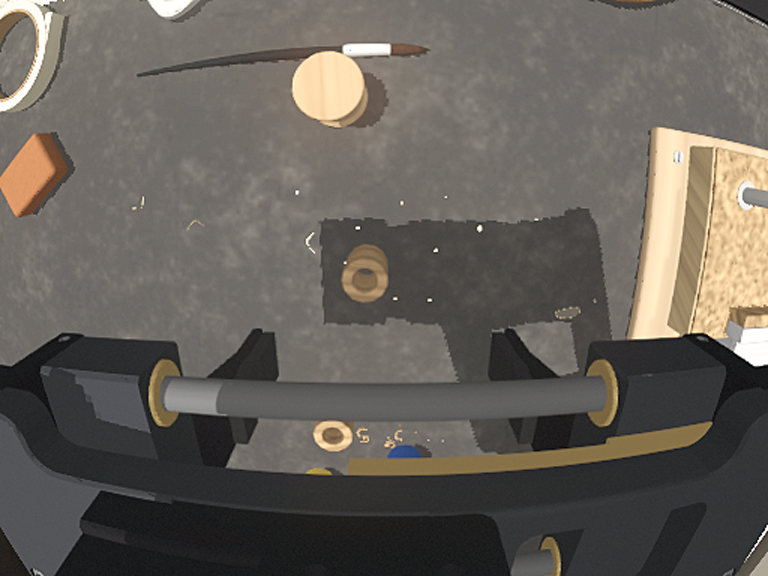

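The wrist view shows sleeve 1's bore at about (366,279) in the enlarged picture, the spool at (330,88), and sleeve 2 at (333,435) below the fingers' guide rod.

Run:
```python
from h import *
import pickle
p,s=pickle.load(open("w1.pkl","rb"))
W=lambda c:((np.array(c)+.5)/1.5-.5)
print(onz(p,W((365.5,278.5)),.042),onz(p,W((333,435)),.042))
v=np.load("jig.npy")
print(onz(p,W((747,195)),.05))
print(bot.read_state()["position"])
```

```text
[0.55876837 0.30724144 0.042     ] [0.44403873 0.31654227 0.042     ]
[0.65787072 0.05046099 0.05      ]
[0.55498641 0.29615755 0.20452616]
```

play_rows(series=[{"tx": 0.005,"ty": 0.0135,"tz": -0.02,"turn": 0},{"tx": 0,"ty": 0,"tz": -0.04,"turn": 0},{"tx": 0,"ty": 0,"tz": -0.04,"turn": 0},{"tx": 0,"ty": 0,"tz": -0.035,"turn": 0},{"tx": 0,"ty": 0,"tz": -0.025,"turn": 0},{"tx": 0,"ty": 0,"tz": 0,"turn": 0},{"tx": 0,"ty": 0,"tz": 0,"turn": 0},{"tx": 0,"ty": 0,"tz": 0,"turn": 0}], gripper=1)

```text
time_s: 4.2
position: [0.5618, 0.3069, 0.0806]
tcp_rot: [[0.128, -0.992, 0.004], [-0.992, -0.128, 0.001], [-0.001, -0.004, -1.0]]
force: [0.5, 0.2, 0.1]
opening: 1.003
```

play_rows(series=[{"tx": -0.002,"ty": 0,"tz": -0.005,"turn": 0},{"tx": 0,"ty": 0,"tz": 0,"turn": 0},{"tx": 0,"ty": 0,"tz": 0,"turn": 0}], gripper=0.25)

```text
time_s: 4.5
position: [0.5588, 0.307, 0.0748]
tcp_rot: [[0.129, -0.992, 0.001], [-0.992, -0.129, 0.0], [-0.0, -0.001, -1.0]]
force: [-0.4, 0.4, 0.2]
opening: 0.806
```

play_rows(series=[{"tx": 0,"ty": 0,"tz": 0,"turn": 0},{"tx": 0,"ty": 0,"tz": 0,"turn": 0},{"tx": 0,"ty": 0,"tz": 0,"turn": 0},{"tx": 0,"ty": 0,"tz": 0,"turn": 0}])

```text
time_s: 4.9
position: [0.5588, 0.3069, 0.0743]
tcp_rot: [[0.129, -0.992, -0.0], [-0.992, -0.129, -0.0], [0.0, 0.0, -1.0]]
force: [0.3, 0.1, -0.3]
opening: 0.449
```

play_rows(series=[{"tx": 0,"ty": 0,"tz": 0,"turn": 0},{"tx": 0,"ty": 0,"tz": 0,"turn": 0},{"tx": 0,"ty": 0,"tz": 0,"turn": 0}], gripper=0.25)

```text
time_s: 5.2
position: [0.5588, 0.3069, 0.0743]
tcp_rot: [[0.129, -0.992, -0.0], [-0.992, -0.129, -0.0], [0.0, 0.0, -1.0]]
force: [-1.1, -0.8, -0.0]
opening: 0.321
```

play_rows(series=[{"tx": 0,"ty": 0,"tz": 0,"turn": 0},{"tx": 0,"ty": 0,"tz": 0,"turn": 0},{"tx": 0,"ty": 0,"tz": 0,"turn": 0},{"tx": 0,"ty": 0,"tz": 0,"turn": 0.136},{"tx": 0,"ty": 0,"tz": 0,"turn": 0.136},{"tx": 0,"ty": 0,"tz": 0,"turn": 0.136},{"tx": 0,"ty": 0,"tz": 0,"turn": 0.136},{"tx": 0,"ty": 0,"tz": 0,"turn": 0.136},{"tx": 0,"ty": 0,"tz": 0,"turn": 0.136}], gripper=0.65)

```text
time_s: 6.1
position: [0.5588, 0.307, 0.0744]
tcp_rot: [[0.836, -0.549, 0.0], [-0.549, -0.836, 0.0], [0.0, -0.0, -1.0]]
force: [-0.8, -0.2, 0.1]
opening: 0.649
```

play_rows(series=[{"tx": 0,"ty": 0,"tz": 0,"turn": 0.136},{"tx": 0,"ty": 0,"tz": 0,"turn": 0.136},{"tx": 0,"ty": 0,"tz": 0,"turn": 0.136},{"tx": 0,"ty": 0,"tz": 0,"turn": 0.136},{"tx": 0,"ty": 0,"tz": 0,"turn": 0.136},{"tx": 0,"ty": 0,"tz": 0,"turn": 0}])

```text
time_s: 6.7
position: [0.5588, 0.3069, 0.0743]
tcp_rot: [[0.992, 0.124, -0.0], [0.124, -0.992, -0.0], [-0.0, 0.0, -1.0]]
force: [0.1, -0.1, 0.5]
opening: 0.651
```

play_rows(series=[{"tx": 0,"ty": 0,"tz": 0,"turn": 0},{"tx": 0,"ty": 0,"tz": 0,"turn": 0},{"tx": 0,"ty": 0,"tz": 0,"turn": 0},{"tx": 0,"ty": 0,"tz": 0,"turn": 0},{"tx": 0,"ty": 0,"tz": 0,"turn": 0},{"tx": 0,"ty": 0,"tz": 0,"turn": 0},{"tx": 0,"ty": 0,"tz": 0,"turn": 0}], gripper=0)

```text
time_s: 7.4
position: [0.5588, 0.3069, 0.0743]
tcp_rot: [[0.992, 0.124, -0.0], [0.124, -0.992, -0.0], [-0.0, -0.0, -1.0]]
force: [0.1, 0.4, 0.4]
opening: 0.317
```

play_rows(series=[{"tx": 0,"ty": 0,"tz": 0.0475,"turn": 0},{"tx": 0,"ty": 0,"tz": 0.0475,"turn": 0},{"tx": 0,"ty": 0,"tz": 0.0475,"turn": 0},{"tx": 0,"ty": 0,"tz": 0.0475,"turn": 0},{"tx": 0.005,"ty": -0.035,"tz": 0,"turn": -0.136},{"tx": 0.005,"ty": -0.035,"tz": 0,"turn": -0.136},{"tx": 0.005,"ty": -0.035,"tz": 0,"turn": -0.136},{"tx": 0.005,"ty": -0.035,"tz": 0,"turn": -0.136},{"tx": 0.005,"ty": -0.035,"tz": 0,"turn": -0.136},{"tx": 0.005,"ty": -0.035,"tz": 0,"turn": -0.136}], gripper=0)

```text
time_s: 8.4
position: [0.5827, 0.1378, 0.2264]
tcp_rot: [[0.741, -0.671, -0.0], [-0.671, -0.741, 0.0], [-0.0, 0.0, -1.0]]
force: [0.5, 0.9, -0.2]
opening: 0.316
```

play_rows(series=[{"tx": 0.005,"ty": -0.035,"tz": 0,"turn": -0.136},{"tx": 0.005,"ty": -0.035,"tz": 0,"turn": -0.136},{"tx": 0.005,"ty": -0.035,"tz": 0,"turn": -0.136},{"tx": 0.005,"ty": -0.035,"tz": 0,"turn": -0.136},{"tx": 0.005,"ty": -0.035,"tz": 0,"turn": -0.136},{"tx": 0,"ty": 0,"tz": 0,"turn": 0},{"tx": 0,"ty": 0,"tz": 0,"turn": 0},{"tx": 0,"ty": 0,"tz": 0,"turn": 0}])

```text
time_s: 9.2
position: [0.6024, -0.0002, 0.2262]
tcp_rot: [[0.13, -0.992, -0.001], [-0.992, -0.13, 0.001], [-0.001, 0.001, -1.0]]
force: [-0.0, 0.1, -0.4]
opening: 0.315
```

```bash
python3 w.py w2
```

```text
9.2 [ 6.024e-01 -2.000e-04  2.262e-01] -82.53 [-0.   0.1 -0.4] 0.315
```

View pics/w2.png

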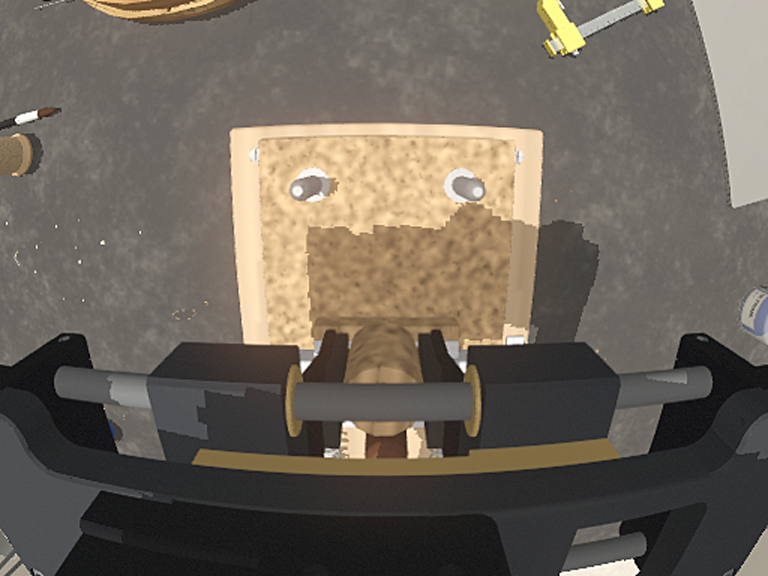

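The wrist view shows both post tips, left at about (297,190) and right at about (479,191) in the enlarged picture. The sleeve is held upright between the fingers.

Run:
```python
from h import *
import pickle
p,s=pickle.load(open("w2.pkl","rb"))
crop(p,180,105,340,145,5,"pics/w2p.png")
```

```text
(no output)
```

View pics/w2p.png

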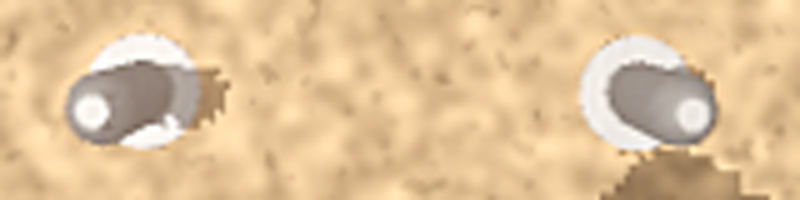

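Run:
```python
from h import *
import pickle
from fit import J,v
p,s=pickle.load(open("w2.pkl","rb"))
C=lambda c:((np.array(c)+.5)/5-.5)+[180,105]
a,b=onz(p,C((91,111)),.098),onz(p,C((692,114)),.098)
c,d=onz(p,C((145,91)),.05),onz(p,C((638,92)),.05)
print(a,b,np.linalg.norm(a-b),c,d,np.linalg.norm(c-d)); print(J(v,(.14,.045,.1)),J(v,(.14,-.045,.1)))
x=(b-a)[:2]; print("yaw",np.degrees(np.arctan2(x[0],-x[1])))
# tool axis check
R=s["tcp_rot"]; E=p["extrinsics"]; print("cam in tool",R.T@(E[:3,3]-s["position"]))
print(bot.read_state()["position"])
for z in (.10,.051,.03): print(proj(p,s["position"]+R@[0,0,z])*1.5)
```

```text
[0.65796741 0.0500304  0.098     ] [ 0.66935237 -0.03928726  0.098     ] 0.09004033870000966 [0.65794387 0.04927229 0.05      ] [ 0.66951329 -0.0393256   0.05      ] 0.08935008989799995
[0.65926254 0.0487179  0.1       ] [ 0.67078614 -0.04054131  0.1       ]
yaw 7.264089016103688
cam in tool [ 0.00029389 -0.0778944  -0.09257369]
[6.02396825e-01 5.80482293e-06 2.26272774e-01]
[381.91569287 327.95187256]
[381.74179811 378.22471958]
[381.63770187 409.0016252 ]
```

play_rows(series=[{"tx": 0.035,"ty": 0.031,"tz": 0,"turn": 0},{"tx": 0.035,"ty": 0.031,"tz": 0,"turn": 0},{"tx": 0,"ty": 0,"tz": 0,"turn": 0},{"tx": 0,"ty": 0,"tz": -0.03,"turn": 0},{"tx": 0,"ty": 0,"tz": -0.02,"turn": 0},{"tx": 0,"ty": 0,"tz": 0,"turn": 0},{"tx": 0,"ty": 0,"tz": 0,"turn": 0}])

```text
time_s: 9.95
position: [0.6583, 0.049, 0.1863]
tcp_rot: [[0.13, -0.992, -0.001], [-0.992, -0.13, 0.0], [-0.0, 0.001, -1.0]]
force: [0.7, 0.5, 0.1]
opening: 0.315
```

```bash
python3 w.py w3; python3 -c "
from h import *
s=cap('scene');crop(s,180,120,300,220,6,'pics/s3.png')"
```

```text
9.95 [0.6583 0.049  0.1863] -82.55 [0.7 0.5 0.1] 0.315
```

View pics/s3.png

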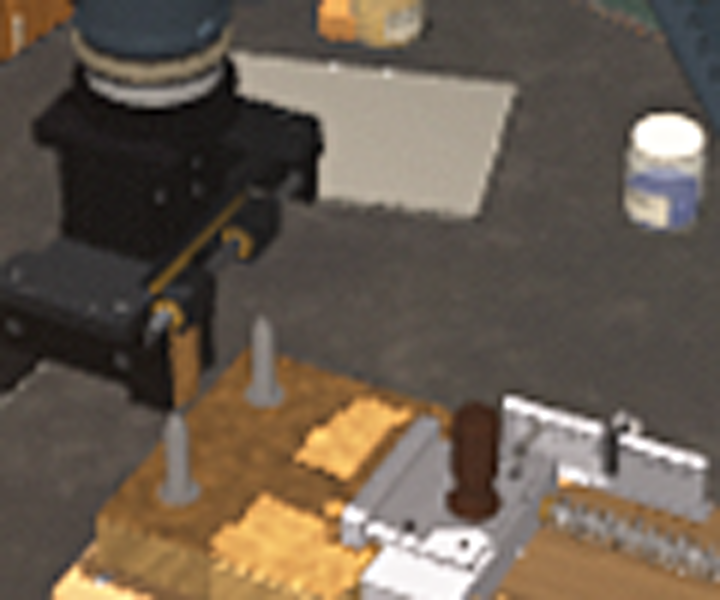

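View pics/w3.png

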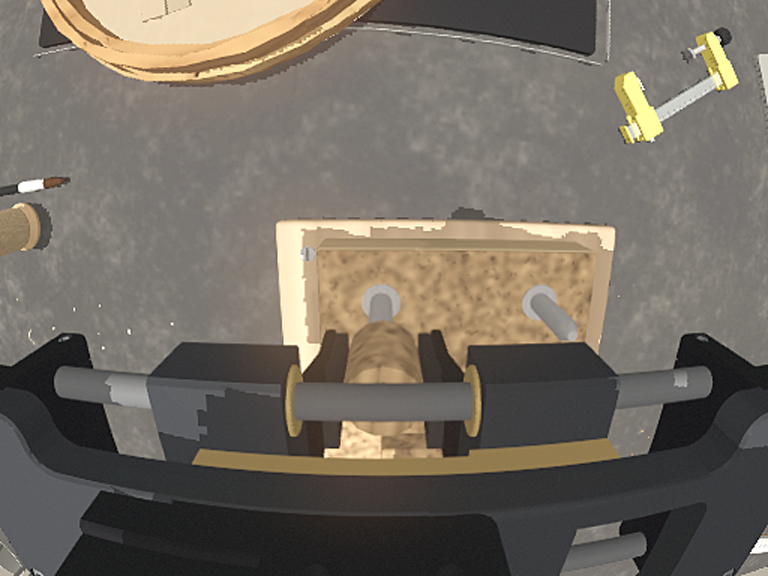

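play_rows(series=[{"tx": 0,"ty": 0,"tz": -0.01,"turn": 0},{"tx": 0,"ty": 0,"tz": -0.01,"turn": 0},{"tx": 0,"ty": 0,"tz": 0,"turn": 0},{"tx": 0,"ty": 0,"tz": 0,"turn": 0}])

```text
time_s: 10.45
position: [0.6585, 0.0485, 0.1698]
tcp_rot: [[0.128, -0.992, -0.001], [-0.992, -0.128, 0.0], [-0.0, 0.001, -1.0]]
force: [-0.2, 0.5, -0.2]
opening: 0.318
```

play_rows(series=[{"tx": 0,"ty": 0,"tz": -0.008,"turn": 0},{"tx": 0,"ty": 0,"tz": 0,"turn": 0},{"tx": 0,"ty": 0,"tz": 0,"turn": 0}])

```text
time_s: 10.75
position: [0.6584, 0.0487, 0.1635]
tcp_rot: [[0.129, -0.992, -0.001], [-0.992, -0.129, 0.0], [-0.0, 0.001, -1.0]]
force: [-0.4, 0.4, -0.9]
opening: 0.317
```

play_rows(series=[{"tx": 0,"ty": 0,"tz": -0.01,"turn": 0},{"tx": 0,"ty": 0,"tz": -0.01,"turn": 0},{"tx": 0,"ty": 0,"tz": 0,"turn": 0},{"tx": 0,"ty": 0,"tz": 0,"turn": 0}])

```text
time_s: 11.15
position: [0.6581, 0.0487, 0.1469]
tcp_rot: [[0.129, -0.992, -0.002], [-0.992, -0.129, 0.0], [-0.001, 0.002, -1.0]]
force: [-1.7, 2.5, -1.6]
opening: 0.317
```

play_rows(series=[{"tx": -0.0005,"ty": 0.001,"tz": 0,"turn": 0},{"tx": 0,"ty": 0,"tz": -0.01,"turn": 0},{"tx": 0,"ty": 0,"tz": -0.01,"turn": 0},{"tx": 0,"ty": 0,"tz": -0.006,"turn": 0},{"tx": 0,"ty": 0,"tz": 0,"turn": 0},{"tx": 0,"ty": 0,"tz": 0,"turn": 0}])

```text
time_s: 11.75
position: [0.6585, 0.0492, 0.1267]
tcp_rot: [[0.129, -0.992, -0.0], [-0.992, -0.129, -0.0], [0.0, 0.0, -1.0]]
force: [-0.9, 1.2, -0.5]
opening: 0.314
```

play_rows(series=[{"tx": 0,"ty": 0,"tz": -0.004,"turn": 0},{"tx": 0,"ty": 0,"tz": 0,"turn": 0},{"tx": 0,"ty": 0,"tz": 0,"turn": 0}])

```text
time_s: 12.05
position: [0.6586, 0.0493, 0.1239]
tcp_rot: [[0.129, -0.992, 0.0], [-0.992, -0.129, -0.0], [0.0, -0.0, -1.0]]
force: [-0.7, 1.1, -0.3]
opening: 0.318
```

play_rows(series=[{"tx": 0,"ty": 0,"tz": 0,"turn": 0},{"tx": 0,"ty": 0,"tz": 0,"turn": 0},{"tx": 0,"ty": 0,"tz": 0,"turn": 0},{"tx": 0,"ty": 0,"tz": 0,"turn": 0},{"tx": 0,"ty": 0,"tz": 0,"turn": 0},{"tx": 0,"ty": 0,"tz": 0,"turn": 0}], gripper=0.8)

```text
time_s: 12.65
position: [0.6585, 0.0493, 0.124]
tcp_rot: [[0.129, -0.992, 0.0], [-0.992, -0.129, -0.0], [0.0, -0.0, -1.0]]
force: [-1.0, 1.0, -0.6]
opening: 0.758
```

play_rows(series=[{"tx": 0,"ty": 0,"tz": 0.02,"turn": 0},{"tx": 0,"ty": 0,"tz": 0.04,"turn": 0},{"tx": 0,"ty": 0,"tz": 0.05,"turn": 0},{"tx": 0,"ty": 0,"tz": 0.03,"turn": 0},{"tx": -0.05,"ty": 0,"tz": 0,"turn": 0},{"tx": -0.04,"ty": 0,"tz": 0,"turn": 0},{"tx": 0,"ty": 0,"tz": 0,"turn": 0},{"tx": 0,"ty": 0,"tz": 0,"turn": 0}])

```text
time_s: 13.45
position: [0.5865, 0.0494, 0.2374]
tcp_rot: [[0.129, -0.992, 0.002], [-0.992, -0.129, -0.0], [0.001, -0.002, -1.0]]
force: [1.1, -0.2, 0.2]
opening: 0.801
```

```bash
python3 w.py w4; python3 -c "
from h import *
s=cap('scene');crop(s,180,120,300,220,6,'pics/s4.png')"
```

```text
13.45 [0.5865 0.0494 0.2374] -82.61 [ 1.1 -0.2  0.2] 0.801
```

View pics/s4.png

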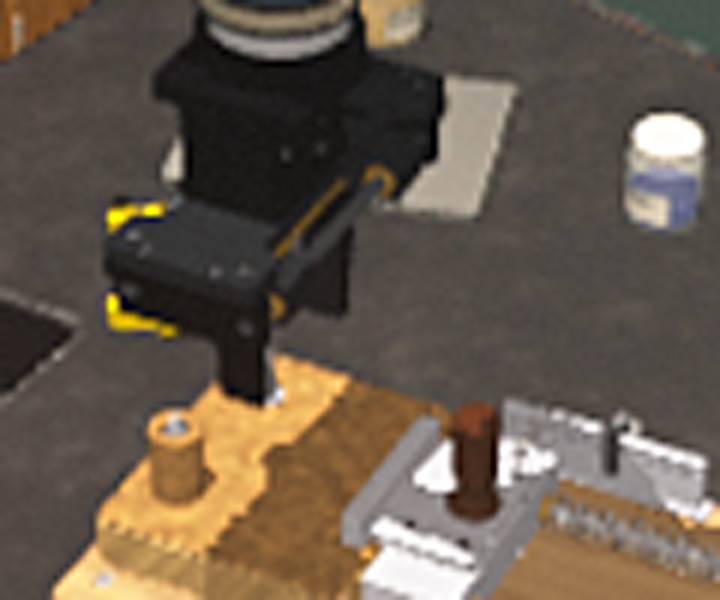

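View pics/w4.png

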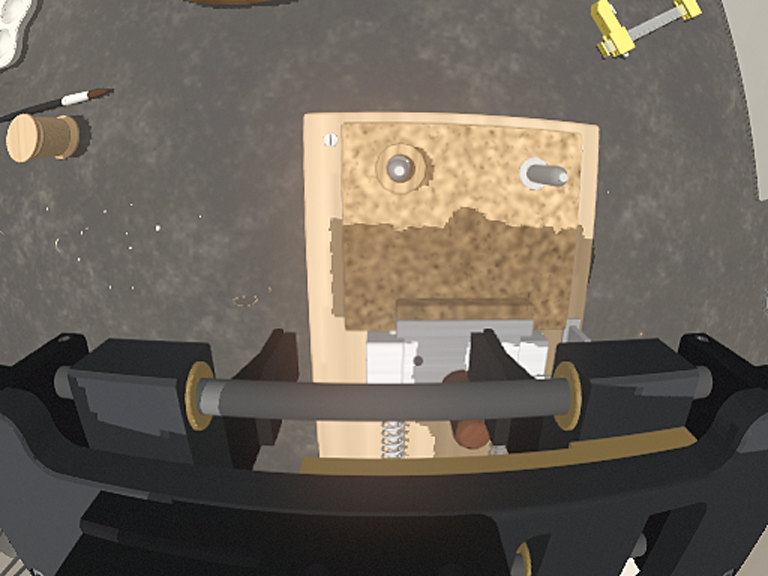

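The sleeve is seated on the left post: in the scene crop at (175,455) the tip stands just above the sleeve. Next is the second sleeve.

play_rows(series=[{"tx": -0.0255,"ty": 0.0475,"tz": 0,"turn": 0},{"tx": -0.0255,"ty": 0.0475,"tz": 0,"turn": 0},{"tx": -0.0255,"ty": 0.0475,"tz": 0,"turn": 0},{"tx": -0.0255,"ty": 0.0475,"tz": 0,"turn": 0},{"tx": -0.0255,"ty": 0.0475,"tz": 0,"turn": 0},{"tx": -0.0255,"ty": 0.0475,"tz": -0.02,"turn": 0},{"tx": -0.0255,"ty": 0.0475,"tz": -0.03,"turn": 0},{"tx": 0,"ty": 0,"tz": 0,"turn": 0},{"tx": 0,"ty": 0,"tz": 0,"turn": 0}])

```text
time_s: 14.45
position: [0.4439, 0.3166, 0.1954]
tcp_rot: [[0.131, -0.991, 0.0], [-0.991, -0.131, -0.0], [0.0, -0.0, -1.0]]
force: [0.0, 0.1, -1.4]
opening: 0.804
```

```bash
python3 w.py w5
```

```text
14.45 [0.4439 0.3166 0.1954] -82.45 [ 0.   0.1 -1.4] 0.804
```

View pics/w5.png

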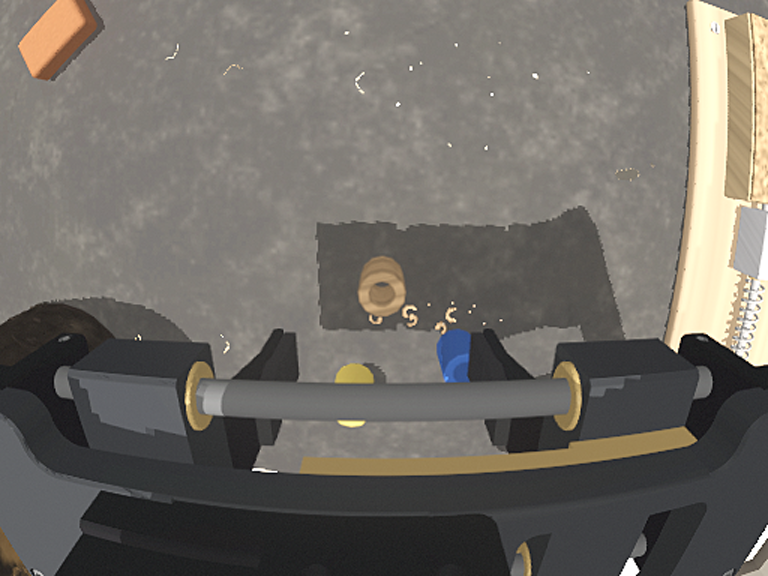

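Run:
```python
from h import *
import pickle
t,s=pickle.load(open("shots0.pkl","rb"))
crop(t,0,200,130,290,6,"pics/bin.png")
print(tri([ray(t,(25,243)),ray(s,(175,336))]))
p,_=pickle.load(open("w5.pkl","rb"))
W=lambda c:((np.array(c)+.5)/1.5-.5)
print(onz(t,(58,243),.25),onz(t,(58,243),.3),tri([ray(p,W((90,330))),ray(t,(58,243))]),onz(p,W((90,330)),.0))
```

```text
[0.3220914  0.56056472 0.26631655]
[0.32564139 0.47995295 0.25      ] [0.32263053 0.45550913 0.3       ] [ 0.33737261  0.6143084  -0.05992567] [0.36679274 0.54887198 0.        ]
```

View pics/bin.png

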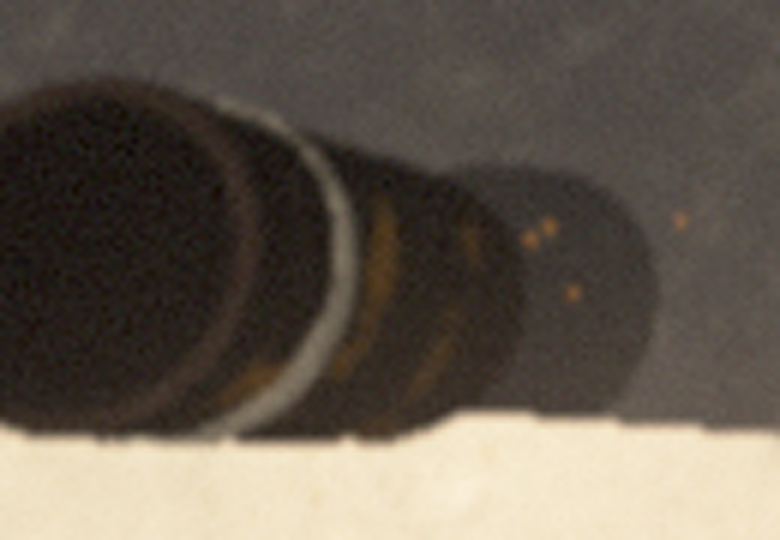

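The bin's nearest edge is at y≈0.48, so the gripper clears it. The sleeve is centred between the fingers at (382,290), so I'll go down.

play_rows(series=[{"tx": 0,"ty": 0,"tz": -0.04,"turn": 0},{"tx": 0,"ty": 0,"tz": -0.045,"turn": 0},{"tx": 0,"ty": 0,"tz": -0.04,"turn": 0},{"tx": 0,"ty": 0,"tz": -0.025,"turn": 0},{"tx": 0,"ty": 0,"tz": 0,"turn": 0},{"tx": 0,"ty": 0,"tz": 0,"turn": 0}])

```text
time_s: 15.1
position: [0.4453, 0.3147, 0.0765]
tcp_rot: [[0.127, -0.992, 0.001], [-0.992, -0.127, 0.001], [-0.0, -0.001, -1.0]]
force: [0.4, -0.6, -0.2]
opening: 0.798
```

play_rows(series=[{"tx": 0,"ty": 0,"tz": 0,"turn": 0},{"tx": 0,"ty": 0,"tz": 0,"turn": 0},{"tx": 0,"ty": 0,"tz": 0,"turn": 0},{"tx": 0,"ty": 0,"tz": 0,"turn": 0},{"tx": 0,"ty": 0,"tz": 0,"turn": 0},{"tx": 0,"ty": 0,"tz": 0,"turn": 0},{"tx": 0,"ty": 0,"tz": 0,"turn": 0},{"tx": 0,"ty": 0,"tz": 0,"turn": 0}], gripper=0.25)

```text
time_s: 15.9
position: [0.4436, 0.3154, 0.076]
tcp_rot: [[0.129, -0.992, 0.0], [-0.992, -0.129, 0.0], [-0.0, -0.0, -1.0]]
force: [-0.6, -0.4, 1.1]
opening: 0.306
```

play_rows(series=[{"tx": 0,"ty": 0,"tz": 0,"turn": 0},{"tx": 0,"ty": 0,"tz": 0,"turn": 0},{"tx": 0,"ty": 0,"tz": 0,"turn": 0},{"tx": 0,"ty": 0,"tz": 0,"turn": 0.136},{"tx": 0,"ty": 0,"tz": 0,"turn": 0.136},{"tx": 0,"ty": 0,"tz": 0,"turn": 0.136},{"tx": 0,"ty": 0,"tz": 0,"turn": 0.136},{"tx": 0,"ty": 0,"tz": 0,"turn": 0.136},{"tx": 0,"ty": 0,"tz": 0,"turn": 0.136}], gripper=0.65)

```text
time_s: 16.8
position: [0.4436, 0.3153, 0.0758]
tcp_rot: [[0.836, -0.549, -0.0], [-0.549, -0.836, -0.0], [-0.0, 0.0, -1.0]]
force: [0.3, 0.4, -0.2]
opening: 0.651
```

play_rows(series=[{"tx": 0,"ty": 0,"tz": 0,"turn": 0.136},{"tx": 0,"ty": 0,"tz": 0,"turn": 0.136},{"tx": 0,"ty": 0,"tz": 0,"turn": 0.136},{"tx": 0,"ty": 0,"tz": 0,"turn": 0.136},{"tx": 0,"ty": 0,"tz": 0,"turn": 0.136},{"tx": 0,"ty": 0,"tz": 0,"turn": 0}])

```text
time_s: 17.4
position: [0.4435, 0.3153, 0.0758]
tcp_rot: [[0.992, 0.124, -0.0], [0.124, -0.992, -0.0], [-0.0, 0.0, -1.0]]
force: [-0.5, 0.1, -0.3]
opening: 0.654
```

play_rows(series=[{"tx": 0,"ty": 0,"tz": 0,"turn": 0},{"tx": 0,"ty": 0,"tz": 0,"turn": 0},{"tx": 0,"ty": 0,"tz": 0,"turn": 0},{"tx": 0,"ty": 0,"tz": 0,"turn": 0},{"tx": 0,"ty": 0,"tz": 0,"turn": 0},{"tx": 0,"ty": 0,"tz": 0,"turn": 0},{"tx": 0,"ty": 0,"tz": 0,"turn": 0}], gripper=0)

```text
time_s: 18.1
position: [0.4436, 0.3153, 0.0759]
tcp_rot: [[0.992, 0.124, -0.0], [0.124, -0.992, -0.0], [-0.0, 0.0, -1.0]]
force: [0.5, -0.6, 0.1]
opening: 0.303
```

play_rows(series=[{"tx": 0,"ty": 0,"tz": 0.0475,"turn": 0},{"tx": 0,"ty": 0,"tz": 0.0475,"turn": 0},{"tx": 0,"ty": 0,"tz": 0.0475,"turn": 0},{"tx": 0,"ty": 0,"tz": 0.0475,"turn": 0},{"tx": 0.0195,"ty": -0.0415,"tz": 0,"turn": -0.136},{"tx": 0.0195,"ty": -0.0415,"tz": 0,"turn": -0.136},{"tx": 0.0195,"ty": -0.0415,"tz": 0,"turn": -0.136},{"tx": 0.0195,"ty": -0.0415,"tz": 0,"turn": -0.136},{"tx": 0.0195,"ty": -0.0415,"tz": 0,"turn": -0.136},{"tx": 0.0195,"ty": -0.0415,"tz": 0,"turn": -0.136}], gripper=0)

```text
time_s: 19.1
position: [0.5374, 0.1147, 0.2279]
tcp_rot: [[0.741, -0.671, -0.0], [-0.671, -0.741, 0.0], [-0.0, 0.0, -1.0]]
force: [-0.5, 0.1, -0.0]
opening: 0.298
```

play_rows(series=[{"tx": 0.0195,"ty": -0.0415,"tz": 0,"turn": -0.136},{"tx": 0.0195,"ty": -0.0415,"tz": 0,"turn": -0.136},{"tx": 0.0195,"ty": -0.0415,"tz": 0,"turn": -0.136},{"tx": 0.0195,"ty": -0.0415,"tz": 0,"turn": -0.136},{"tx": 0.0195,"ty": -0.0415,"tz": 0,"turn": -0.136},{"tx": 0,"ty": 0,"tz": 0,"turn": 0},{"tx": 0,"ty": 0,"tz": 0,"turn": 0},{"tx": 0,"ty": 0,"tz": 0,"turn": 0}])

```text
time_s: 19.9
position: [0.6142, -0.049, 0.2275]
tcp_rot: [[0.13, -0.992, -0.002], [-0.992, -0.13, 0.001], [-0.001, 0.002, -1.0]]
force: [0.5, -0.5, -1.0]
opening: 0.301
```

```bash
python3 w.py w6
```

```text
19.9 [ 0.6142 -0.049   0.2275] -82.55 [ 0.5 -0.5 -1. ] 0.301
```

View pics/w6.png

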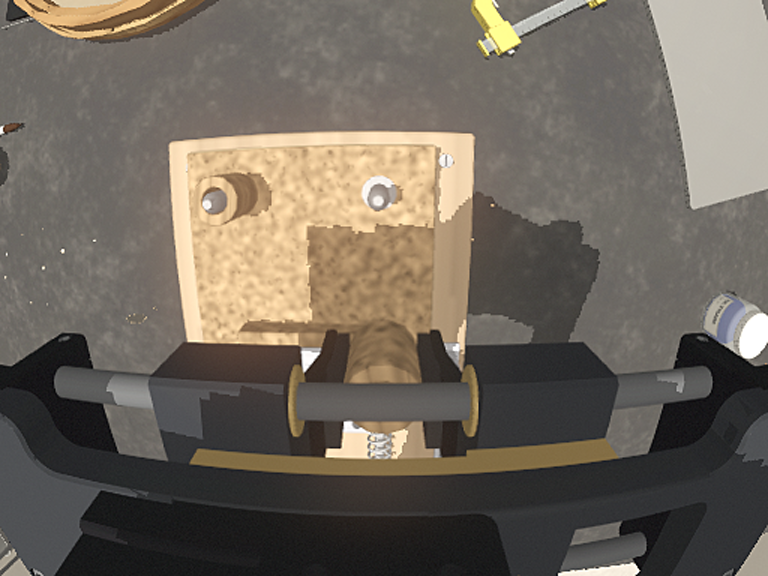

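Run:
```python
from h import *
import pickle
p,s=pickle.load(open("w6.pkl","rb"))
W=lambda c:((np.array(c)+.5)/1.5-.5)
print(onz(p,W((377,201)),.098),bot.read_state()["position"])
```

```text
[ 0.66900692 -0.03904513  0.098     ] [ 0.61429952 -0.0486338   0.22767485]
```

play_rows(series=[{"tx": 0.035,"ty": 0.0055,"tz": 0,"turn": 0},{"tx": 0.034,"ty": 0.006,"tz": 0,"turn": 0},{"tx": 0,"ty": 0,"tz": 0,"turn": 0},{"tx": 0,"ty": 0,"tz": -0.03,"turn": 0},{"tx": 0,"ty": 0,"tz": -0.028,"turn": 0},{"tx": 0,"ty": 0,"tz": 0,"turn": 0},{"tx": 0,"ty": 0,"tz": 0,"turn": 0}])

```text
time_s: 20.65
position: [0.6695, -0.0398, 0.1814]
tcp_rot: [[0.13, -0.992, -0.002], [-0.992, -0.13, 0.0], [-0.001, 0.002, -1.0]]
force: [-0.3, -0.5, 0.8]
opening: 0.306
```

play_rows(series=[{"tx": 0,"ty": 0,"tz": -0.01,"turn": 0},{"tx": 0,"ty": 0,"tz": -0.01,"turn": 0},{"tx": 0,"ty": 0,"tz": 0,"turn": 0},{"tx": 0,"ty": 0,"tz": 0,"turn": 0}])

```text
time_s: 21.05
position: [0.67, -0.0406, 0.1653]
tcp_rot: [[0.129, -0.992, -0.001], [-0.992, -0.129, 0.0], [-0.001, 0.001, -1.0]]
force: [-0.6, 0.9, -0.3]
opening: 0.301
```

play_rows(series=[{"tx": 0,"ty": 0.0007,"tz": -0.01,"turn": 0},{"tx": 0,"ty": 0,"tz": -0.01,"turn": 0},{"tx": 0,"ty": 0,"tz": -0.005,"turn": 0},{"tx": 0,"ty": 0,"tz": 0,"turn": 0},{"tx": 0,"ty": 0,"tz": 0,"turn": 0}])

```text
time_s: 21.55
position: [0.6701, -0.0401, 0.1449]
tcp_rot: [[0.129, -0.992, -0.001], [-0.992, -0.129, 0.0], [-0.001, 0.001, -1.0]]
force: [-1.7, 1.0, -0.6]
opening: 0.306
```

play_rows(series=[{"tx": -0.0006,"ty": 0.0004,"tz": -0.01,"turn": 0},{"tx": 0,"ty": 0,"tz": -0.01,"turn": 0},{"tx": 0,"ty": 0,"tz": -0.005,"turn": 0},{"tx": 0,"ty": 0,"tz": 0,"turn": 0},{"tx": 0,"ty": 0,"tz": 0,"turn": 0}])

```text
time_s: 22.05
position: [0.67, -0.0399, 0.1252]
tcp_rot: [[0.129, -0.992, -0.0], [-0.992, -0.129, -0.0], [0.0, 0.0, -1.0]]
force: [-1.4, 1.1, -1.1]
opening: 0.305
```

play_rows(series=[{"tx": 0,"ty": 0,"tz": 0,"turn": 0},{"tx": 0,"ty": 0,"tz": 0,"turn": 0},{"tx": 0,"ty": 0,"tz": 0,"turn": 0},{"tx": 0,"ty": 0,"tz": 0,"turn": 0},{"tx": 0,"ty": 0,"tz": 0,"turn": 0},{"tx": 0,"ty": 0,"tz": 0,"turn": 0}], gripper=0.8)

```text
time_s: 22.65
position: [0.67, -0.0398, 0.1256]
tcp_rot: [[0.129, -0.992, 0.0], [-0.992, -0.129, -0.0], [0.0, -0.0, -1.0]]
force: [0.1, -0.3, -0.9]
opening: 0.749
```

play_rows(series=[{"tx": 0,"ty": 0,"tz": 0.02,"turn": 0},{"tx": 0,"ty": 0,"tz": 0.04,"turn": 0},{"tx": 0,"ty": 0,"tz": 0.05,"turn": 0},{"tx": 0,"ty": 0,"tz": 0.03,"turn": 0},{"tx": -0.05,"ty": 0,"tz": 0,"turn": 0},{"tx": -0.04,"ty": 0,"tz": 0,"turn": 0},{"tx": 0,"ty": 0,"tz": 0,"turn": 0},{"tx": 0,"ty": 0,"tz": 0,"turn": 0}])

```text
time_s: 23.45
position: [0.5982, -0.0399, 0.239]
tcp_rot: [[0.128, -0.992, 0.002], [-0.992, -0.128, -0.001], [0.001, -0.002, -1.0]]
force: [0.8, 0.4, 0.1]
opening: 0.802
```

```bash
python3 w.py w7; python3 -c "
from h import *
s=cap('scene');crop(s,180,120,300,220,6,'pics/s7.png')"
```

```text
23.45 [ 0.5982 -0.0399  0.239 ] -82.63 [0.8 0.4 0.1] 0.802
```

View pics/s7.png

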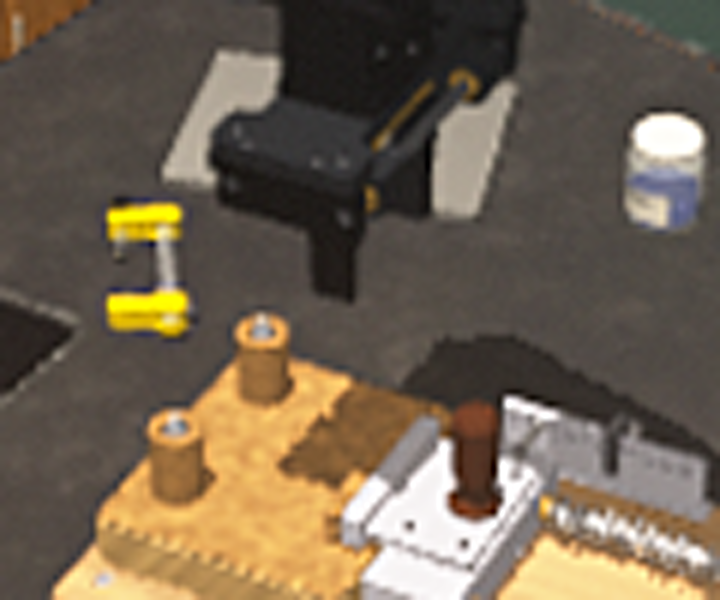

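View pics/w7.png

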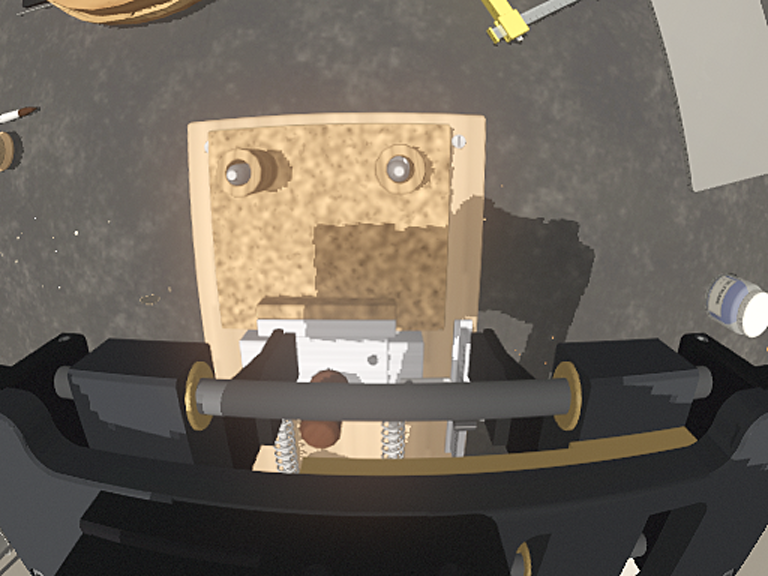

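Both sleeves are seated (scene crop (175,455) and (263,355)). Next I'll look at the index and pointer from above.

play_rows(series=[{"tx": -0.042,"ty": -0.0195,"tz": 0,"turn": 0},{"tx": -0.042,"ty": -0.0195,"tz": 0,"turn": 0},{"tx": -0.042,"ty": -0.0195,"tz": 0,"turn": 0},{"tx": -0.042,"ty": -0.0195,"tz": 0,"turn": 0},{"tx": -0.042,"ty": -0.0195,"tz": 0,"turn": 0},{"tx": 0,"ty": 0,"tz": 0,"turn": 0},{"tx": 0,"ty": 0,"tz": 0,"turn": 0},{"tx": 0,"ty": 0,"tz": 0,"turn": 0}])

```text
time_s: 24.35
position: [0.4319, -0.1184, 0.2379]
tcp_rot: [[0.129, -0.992, 0.003], [-0.992, -0.129, -0.001], [0.001, -0.002, -1.0]]
force: [0.0, 0.7, 0.6]
opening: 0.804
```

```bash
python3 w.py w8
```

```text
24.35 [ 0.4319 -0.1184  0.2379] -82.6 [0.  0.7 0.6] 0.804
```

View pics/w8.png

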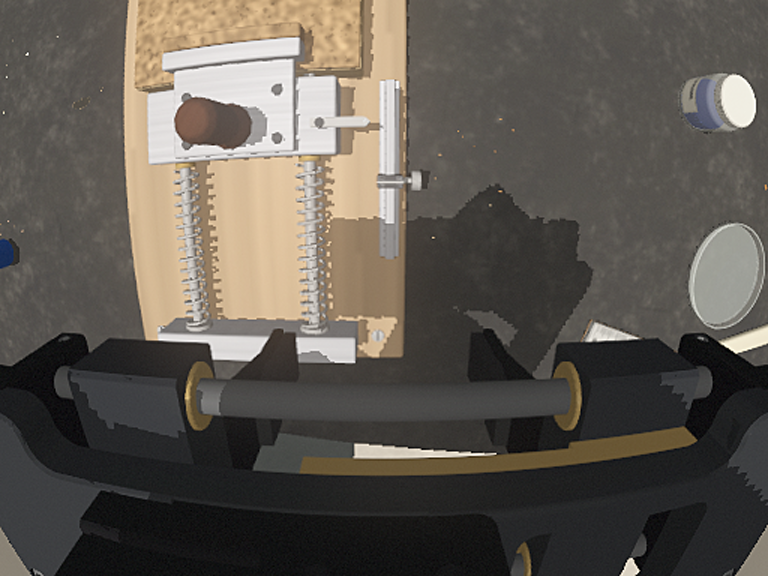

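Run:
```python
from h import *
import pickle
p,s=pickle.load(open("w8.pkl","rb"))
crop(p,200,45,300,180,5,"pics/w8c.png")
t,s=pickle.load(open("shots0.pkl","rb"))
crop(s,255,175,315,215,12,"pics/s0c.png")
```

```text
(no output)
```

View pics/w8c.png

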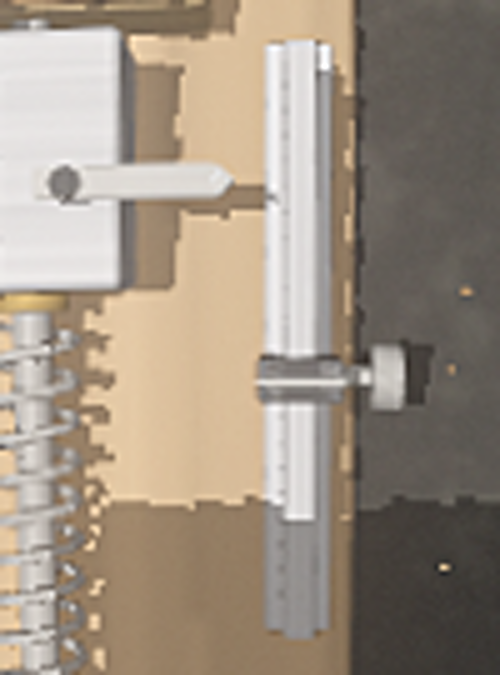

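View pics/s0c.png

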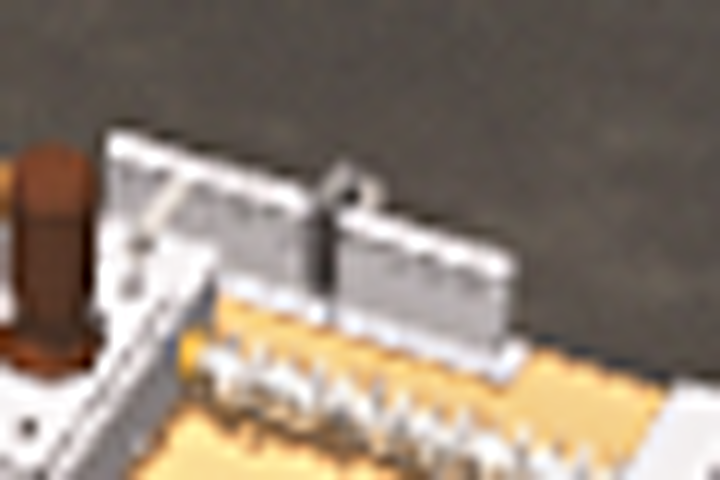

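Run:
```python
from h import *
import pickle
p,_=pickle.load(open("w8.pkl","rb"))
C=lambda c:((np.array(c)+.5)/5-.5)+[200,45]
a=np.radians(7.3); R=np.array([[np.cos(a),-np.sin(a)],[np.sin(a),np.cos(a)]])
O=np.array([.6640,.0052])-.14*R[:,0]; print("O",O)
J=lambda P:R.T@(P[:2]-O)*1000
for z in (.045,.053,.06):
    print(z,"idx",J(onz(p,C((258,380)),z)),J(onz(p,C((302,380)),z)),J(onz(p,C((345,380)),z)),"ptr",J(onz(p,C((232,181)),z)),J(onz(p,C((62,182)),z)))
t,s=pickle.load(open("shots0.pkl","rb"))
S=lambda c:((np.array(c)+.5)/12-.5)+[255,175]
print("ptr tri",(q:=tri([ray(p,C((232,181))),ray(s,S((185,178)))])),J(q))
print("strip ends z50",J(onz(p,C((300,42)),.05)),J(onz(p,C((300,520)),.05)))
# knob top (wrist, crude)
W=lambda c:((np.array(c)+.5)/1.5-.5)
print("knob top",J(onz(p,W((199,122)),.123)))
```

```text
O [ 0.52513478 -0.01258905]
0.045 idx [-43.17827514 -89.92996749] [-43.16156745 -98.32126343] [ -43.10829202 -106.53008608] ptr [ -4.85993956 -84.99861918] [ -4.42903091 -52.68251818]
0.053 idx [-42.75972887 -90.01976767] [-42.74348914 -98.17603658] [ -42.69170587 -106.15494299] ptr [ -5.51462975 -85.22653869] [ -5.09579017 -53.81556097]
0.06 idx [-42.39350089 -90.09834283] [-42.37767061 -98.04896308] [ -42.32719299 -105.82669277] ptr [ -6.08748367 -85.42596826] [ -5.67920453 -54.80697341]
ptr tri [ 0.53037508 -0.09788816  0.0574616 ] [ -5.64067237 -85.27357294]
strip ends z50 [ 21.43147357 -97.68747291] [-69.61543526 -97.96872991]
knob top [-7.20113565 -4.60947195]
```

play_rows(series=[{"tx": 0.0137,"ty": 0.0164,"tz": 0,"turn": -0.14},{"tx": 0.0137,"ty": 0.0164,"tz": 0,"turn": -0.14},{"tx": 0.0137,"ty": 0.0164,"tz": 0,"turn": -0.14},{"tx": 0.0137,"ty": 0.0164,"tz": 0,"turn": -0.14},{"tx": 0.0137,"ty": 0.0164,"tz": 0,"turn": -0.14},{"tx": 0.0137,"ty": 0.0164,"tz": 0,"turn": -0.14},{"tx": 0.0137,"ty": 0.0164,"tz": 0,"turn": -0.14},{"tx": 0.0137,"ty": 0.0164,"tz": 0,"turn": -0.14},{"tx": 0,"ty": 0,"tz": 0,"turn": 0},{"tx": 0,"ty": 0,"tz": 0,"turn": 0}])

```text
time_s: 25.4
position: [0.518, -0.0123, 0.2373]
tcp_rot: [[-0.862, -0.507, -0.0], [-0.507, 0.862, -0.0], [0.0, -0.0, -1.0]]
force: [-0.8, 0.1, -0.7]
opening: 0.799
```

```bash
python3 w.py w9; python3 -c "
from rig import bot
print(bot.read_state()['joint_positions'].round(1))"
```

```text
25.4 [ 0.518  -0.0123  0.2373] -149.5 [-0.8  0.1 -0.7] 0.799
[-13.8  26.5 100.6  -0.   52.9 135.8]
```

View pics/w9.png

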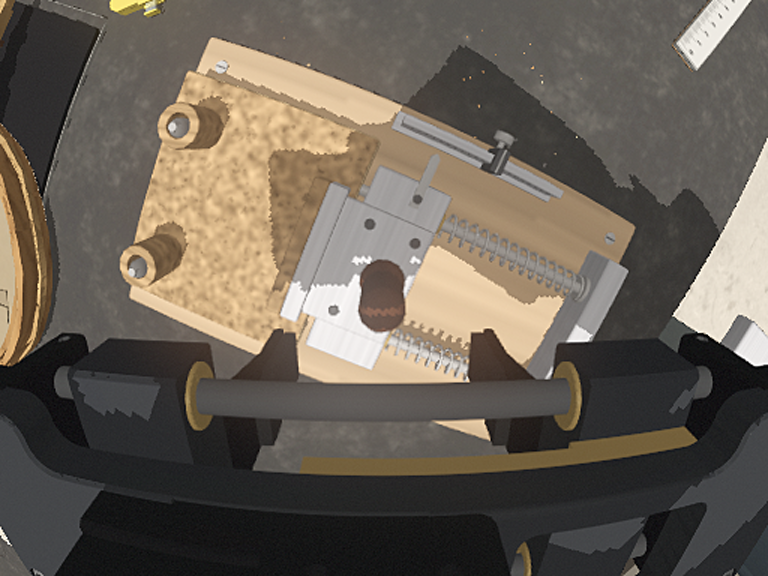

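The wrist view has everything in sight: the knob at (382,295) in line with the fingers, the pointer tip at (433,157) and the index at (497,160). I'll descend and grip.

play_rows(series=[{"tx": 0.001,"ty": 0,"tz": -0.03,"turn": 0},{"tx": 0,"ty": 0,"tz": -0.035,"turn": 0},{"tx": 0,"ty": 0,"tz": -0.025,"turn": 0},{"tx": 0,"ty": 0,"tz": -0.014,"turn": 0},{"tx": 0,"ty": 0,"tz": 0,"turn": 0},{"tx": 0,"ty": 0,"tz": 0,"turn": 0}])

```text
time_s: 26.05
position: [0.5187, -0.0132, 0.1547]
tcp_rot: [[-0.864, -0.503, 0.001], [-0.503, 0.864, -0.0], [-0.0, -0.0, -1.0]]
force: [-0.3, 0.4, 0.1]
opening: 0.798
```

play_rows(series=[{"tx": 0,"ty": 0,"tz": 0,"turn": 0},{"tx": 0,"ty": 0,"tz": 0,"turn": 0},{"tx": 0,"ty": 0,"tz": 0,"turn": 0},{"tx": 0,"ty": 0,"tz": 0,"turn": 0},{"tx": 0,"ty": 0,"tz": 0,"turn": 0},{"tx": 0,"ty": 0,"tz": 0,"turn": 0},{"tx": 0,"ty": 0,"tz": 0,"turn": 0},{"tx": 0,"ty": 0,"tz": 0,"turn": 0}], gripper=0)

```text
time_s: 26.85
position: [0.5188, -0.0126, 0.1544]
tcp_rot: [[-0.864, -0.503, 0.001], [-0.503, 0.864, 0.0], [-0.001, -0.0, -1.0]]
force: [1.9, 1.4, 0.0]
opening: 0.275
```

```bash
python3 w.py w10
```

```text
26.85 [ 0.5188 -0.0126  0.1544] -149.82 [1.9 1.4 0. ] 0.275
```

View pics/w10.png

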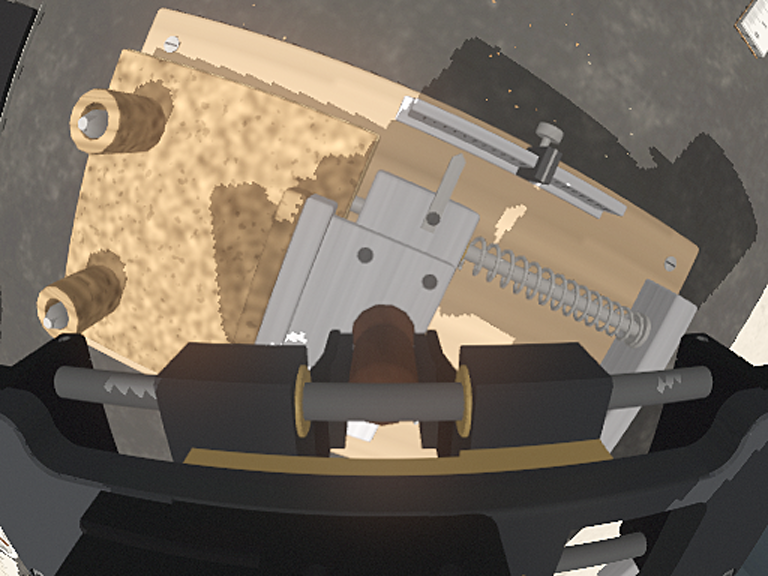

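```bash
cat > d.py <<'E'
from h import *
import pickle,sys
n,px,py,ix,iy=sys.argv[1],*map(float,sys.argv[2:6])
p,s=pickle.load(open(n+".pkl","rb"))
W=lambda c:((np.array(c)+.5)/1.5-.5)
a=np.radians(7.3); R=np.array([[np.cos(a),-np.sin(a)],[np.sin(a),np.cos(a)]])
O=np.array([.6640,.0052])-.14*R[:,0]
J=lambda P:R.T@(P[:2]-O)*1000
for z in (.05,.055,.06): print(z,"ptr",J(onz(p,W((px,py)),z)),"idx",J(onz(p,W((ix,iy)),z)))
print("tool",J(s["position"]))
E
python3 d.py w10 460 157 545 165
python3 - <<'E'
from h import *
import pickle
p,s=pickle.load(open("w10.pkl","rb"))
crop(p,285,70,405,160,6,"pics/w10c.png")
E
```

```text
0.05 ptr [ -6.50894911 -84.26270549] idx [-44.00227437 -98.26305486]
0.055 ptr [ -5.72185946 -83.91187565] idx [-42.26343506 -97.55683302]
0.06 ptr [ -4.93476981 -83.5610458 ] idx [-40.52459575 -96.85061117]
tool [-6.2573107   0.78205138]
```

View pics/w10c.png

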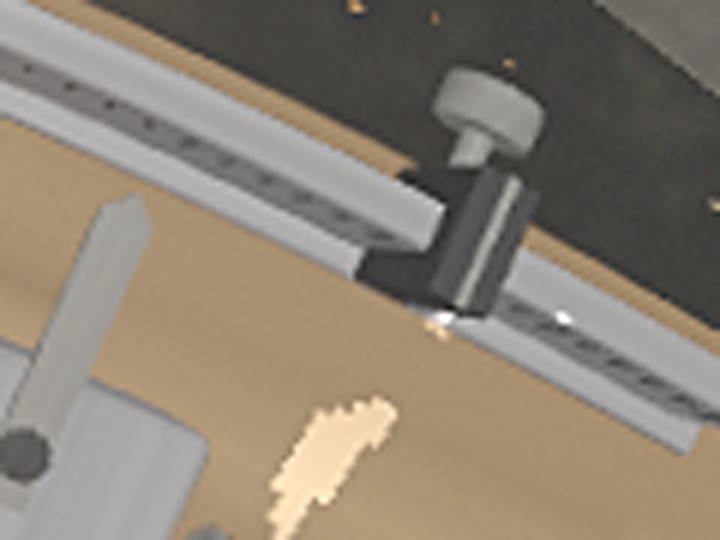

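```bash
python3 d.py w10 460.5 155 551 166
```

```text
0.05 ptr [ -6.35262446 -85.17282388] idx [-46.88496625 -99.1860387 ]
0.055 ptr [ -5.56950303 -84.79889112] idx [-45.07295122 -98.45638736]
0.06 ptr [ -4.78638161 -84.42495837] idx [-43.26093619 -97.72673603]
tool [-6.2573107   0.78205138]
```

play_rows(series=[{"tx": -0.0115,"ty": -0.0015,"tz": 0,"turn": 0},{"tx": -0.0115,"ty": -0.0015,"tz": 0,"turn": 0},{"tx": -0.0115,"ty": -0.0015,"tz": 0,"turn": 0},{"tx": -0.0115,"ty": -0.0015,"tz": 0,"turn": 0},{"tx": 0,"ty": 0,"tz": 0,"turn": 0},{"tx": 0,"ty": 0,"tz": 0,"turn": 0},{"tx": 0,"ty": 0,"tz": 0,"turn": 0}])

```text
time_s: 27.6
position: [0.4837, -0.0172, 0.1544]
tcp_rot: [[-0.865, -0.502, 0.005], [-0.502, 0.865, 0.001], [-0.005, -0.002, -1.0]]
force: [5.2, 5.8, -4.5]
opening: 0.274
```

```bash
python3 w.py w11;python3 - <<'E'
from h import *
import pickle
p,s=pickle.load(open("w11.pkl","rb"))
crop(p,235,70,355,160,6,"pics/w11c.png")
E
```

```text
27.6 [ 0.4837 -0.0172  0.1544] -149.88 [ 5.2  5.8 -4.5] 0.274
```

View pics/w11c.png

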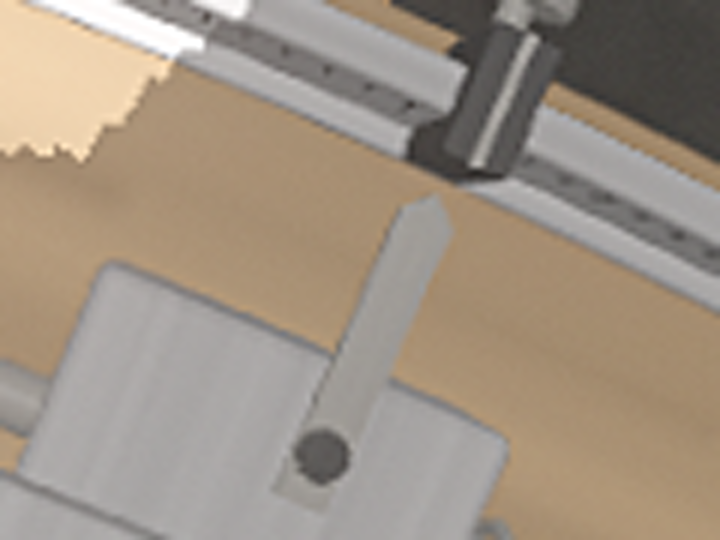

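View pics/w11.png

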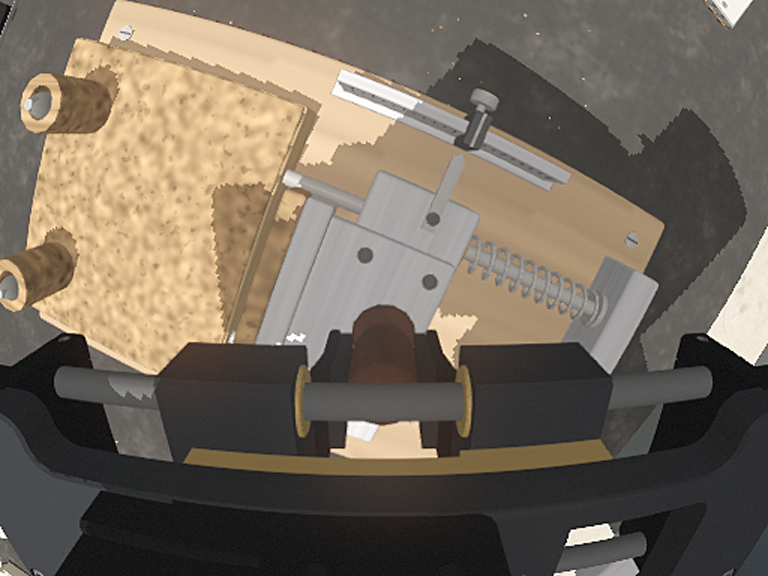

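```bash
python3 d.py w11 461.7 153.9 478.9 130.3
python3 - <<'E'
from h import *
import pickle
# heights: triangulate pointer tip & index line centre between w8/w10/w11 (index fixed), rays in jig frame
W=lambda c:((np.array(c)+.5)/1.5-.5)
L=lambda n:pickle.load(open(n+".pkl","rb"))[0]
C8=lambda c:((np.array(c)+.5)/5-.5)+[200,45]
w8,w10,w11=L("w8"),L("w10"),L("w11")
a=np.radians(7.3); R=np.array([[np.cos(a),-np.sin(a)],[np.sin(a),np.cos(a)]])
O=np.array([.6640,.0052])-.14*R[:,0]
J=lambda P:(R.T@(P[:2]-O)*1000,P[2])
print("idx",J(tri([ray(w8,C8((302,380))),ray(w10,W((551,166))),ray(w11,W((478.9,130.3)))])))
print("idx 8,10",J(tri([ray(w8,C8((302,380))),ray(w10,W((551,166)))])))
print("idx 8,11",J(tri([ray(w8,C8((302,380))),ray(w11,W((478.9,130.3)))])))
print("ptr",J(tri([ray(w8,C8((232,181))),ray(w10,W((460.5,155)))])))
E
```

```text
0.05 ptr [-41.76209201 -85.904223  ] idx [-44.55133989 -98.89334465]
0.055 ptr [-40.99234353 -85.51331278] idx [-43.71084119 -98.17296096]
0.06 ptr [-40.22259505 -85.12240255] idx [-42.87034249 -97.45257726]
tool [-41.68969757   0.73556558]
idx (array([-42.52731016, -97.58062856]), np.float64(0.061576437861927166))
idx 8,10 (array([-42.39050839, -97.71817126]), np.float64(0.062067421621604155))
idx 8,11 (array([-42.69300773, -97.80136564]), np.float64(0.059368472005729915))
ptr (array([ -5.66612104, -85.06731122]), np.float64(0.053875069077854276))
```

play_rows(series=[{"tx": -0.0012,"ty": 0.0005,"tz": 0,"turn": 0},{"tx": -0.0011,"ty": 0.0005,"tz": 0,"turn": 0},{"tx": 0,"ty": 0,"tz": 0,"turn": 0},{"tx": 0,"ty": 0,"tz": 0,"turn": 0},{"tx": 0,"ty": 0,"tz": 0,"turn": 0},{"tx": 0,"ty": 0,"tz": 0,"turn": 0}])

```text
time_s: 28.25
position: [0.4828, -0.0171, 0.1544]
tcp_rot: [[-0.865, -0.502, 0.007], [-0.502, 0.865, -0.001], [-0.006, -0.004, -1.0]]
force: [6.9, 3.3, -5.1]
opening: 0.273
```

```bash
python3 w.py w12;python3 - <<'E'
from h import *
import pickle
p,s=pickle.load(open("w12.pkl","rb"))
crop(p,235,70,355,160,6,"pics/w12c.png")
s=cap("scene");crop(s,180,120,330,245,5,'pics/s12.png')
E
```

```text
28.25 [ 0.4828 -0.0171  0.1544] -149.85 [ 6.9  3.3 -5.1] 0.273
```

View pics/w12c.png

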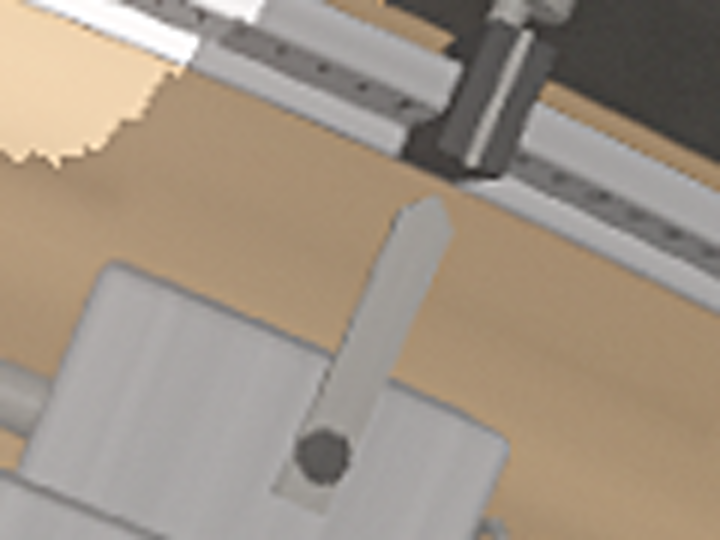

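View pics/s12.png

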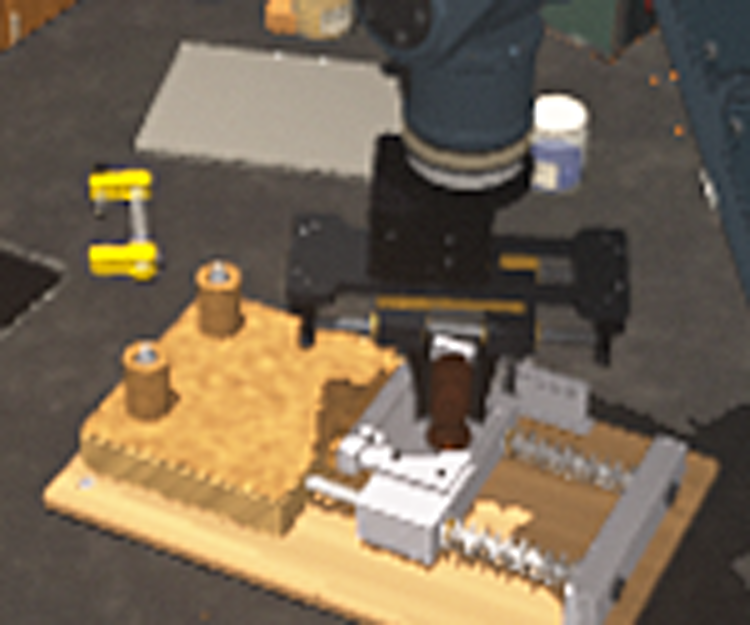

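play_rows(series=[{"tx": -0.0009,"ty": 0.0003,"tz": 0,"turn": 0},{"tx": -0.0009,"ty": 0.0003,"tz": 0,"turn": 0},{"tx": 0,"ty": 0,"tz": 0,"turn": 0},{"tx": 0,"ty": 0,"tz": 0,"turn": 0},{"tx": 0,"ty": 0,"tz": 0,"turn": 0},{"tx": 0,"ty": 0,"tz": 0,"turn": 0}])

```text
time_s: 28.95
position: [0.4818, -0.0171, 0.1544]
tcp_rot: [[-0.865, -0.503, 0.008], [-0.503, 0.865, -0.002], [-0.006, -0.006, -1.0]]
force: [7.8, 0.7, -7.5]
opening: 0.273
```

```bash
python3 w.py w13;python3 - <<'E'
from h import *
import pickle
p,s=pickle.load(open("w13.pkl","rb"))
crop(p,235,70,355,160,6,"pics/w13c.png")
t=cap("top");crop(t,205,140,295,265,4.5,"pics/t13.png"); pickle.dump(t,open("t13.pkl","wb"))
E
```

```text
28.95 [ 0.4818 -0.0171  0.1544] -149.83 [ 7.8  0.7 -7.5] 0.273
```

View pics/w13c.png

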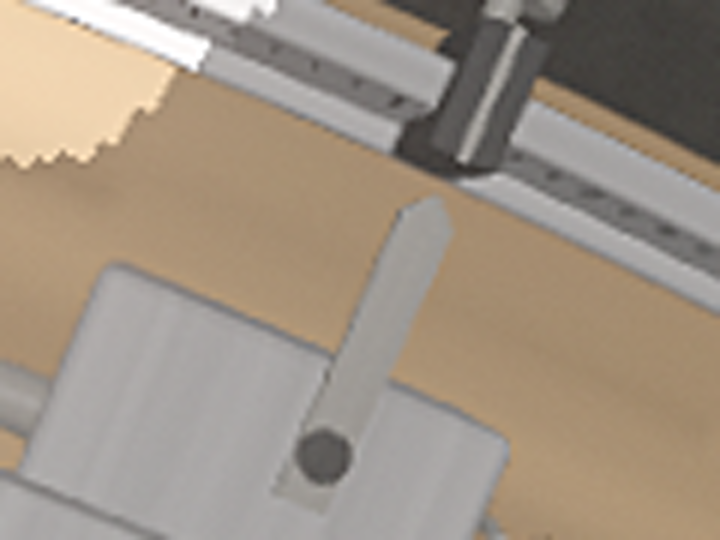

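View pics/t13.png

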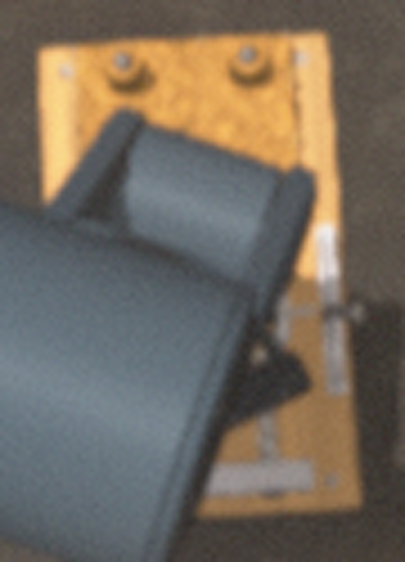

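Run:
```python
from h import *
import pickle
p,s=pickle.load(open("w13.pkl","rb"))
C=lambda c:((np.array(c)+.5)/6-.5)+[235,70]
a=np.radians(7.3); R=np.array([[np.cos(a),-np.sin(a)],[np.sin(a),np.cos(a)]])
O=np.array([.6640,.0052])-.14*R[:,0]
J=lambda P:(R.T@(P[:2]-O)*1000).round(2)
for z in (.052,.055): print("ptr",J(onz(p,C((436,195)),z)))
for z in (.053,.057,.06): print("idx",z,J(onz(p,C((524,33)),z)),J(onz(p,C((495.5,96.5)),z)),J(onz(p,C((467,160)),z)))
t=pickle.load(open("t13.pkl","rb"));crop(t,262,195,292,225,20,"pics/t13c.png")
```

```text
ptr [-42.61 -85.91]
ptr [-42.16 -85.66]
idx 0.053 [ -44.16 -106.5 ] [-44.09 -98.61] [-44.03 -90.81]
idx 0.057 [ -43.53 -105.75] [-43.46 -98.02] [-43.4  -90.38]
idx 0.06 [ -43.05 -105.18] [-42.98 -97.58] [-42.93 -90.06]
```

View pics/t13c.png

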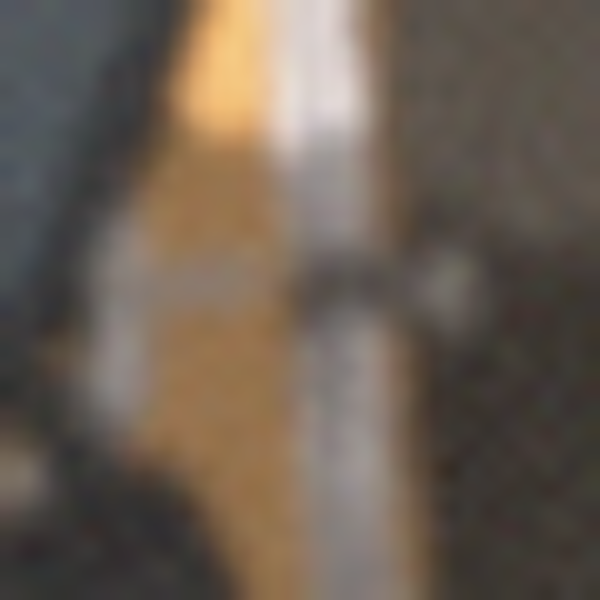

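play_rows(series=[{"tx": -0.0009,"ty": 0,"tz": 0,"turn": 0},{"tx": -0.0008,"ty": 0,"tz": 0,"turn": 0},{"tx": 0,"ty": 0,"tz": 0,"turn": 0},{"tx": 0,"ty": 0,"tz": 0,"turn": 0},{"tx": 0,"ty": 0,"tz": 0,"turn": 0},{"tx": 0,"ty": 0,"tz": 0,"turn": 0},{"tx": 0,"ty": 0,"tz": 0,"turn": 0}])

```text
time_s: 29.75
position: [0.4807, -0.0173, 0.1544]
tcp_rot: [[-0.865, -0.502, 0.009], [-0.503, 0.865, -0.002], [-0.006, -0.006, -1.0]]
force: [7.1, 2.0, -6.7]
opening: 0.277
```

```bash
python3 w.py w14;python3 - <<'E'
from h import *
import pickle
p,s=pickle.load(open("w14.pkl","rb"))
crop(p,235,70,355,160,6,"pics/w14c.png")
E
```

```text
29.75 [ 0.4807 -0.0173  0.1544] -149.83 [ 7.1  2.  -6.7] 0.277
```

View pics/w14c.png

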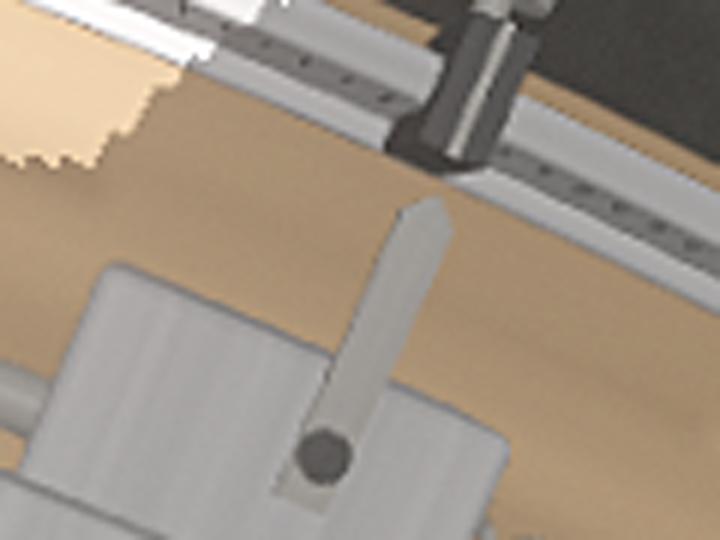

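View pics/w14.png

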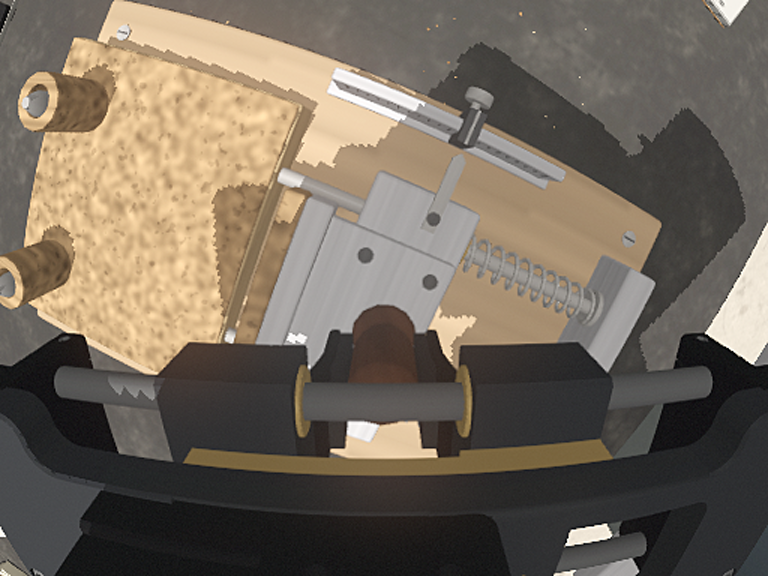

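The pointer is now on the index line in the wrist crop: tip at (436,195), line centre at about (485,92), allowing for the height difference. Handing in.

Run:
```python
from h import *
import pickle
p,s=pickle.load(open("w14.pkl","rb"))
C=lambda c:((np.array(c)+.5)/6-.5)+[235,70]
a=np.radians(7.3); R=np.array([[np.cos(a),-np.sin(a)],[np.sin(a),np.cos(a)]])
O=np.array([.6640,.0052])-.14*R[:,0]
J=lambda P:(R.T@(P[:2]-O)*1000).round(2)
print(J(onz(p,C((436,195)),.054)),J(onz(p,C((485,92)),.058)))
print(bot.hand_in())
```

```text
[-43.52 -85.75] [-43.28 -97.83]
the job is handed in; nothing more can be done
None
```

Both cork sleeves are on the posts and let go, and the arm is holding the jaw back by its knob with the pointer level with the index. I handed the job in after about 30 s of the 72 s; handing in gives no verdict.

- **Sleeves:** The scene and wrist pictures show both right down on the bed, with the post tips just above their tops. I judged this by eye rather than measuring it to the 5 mm limit.
- **Pointer:** The last wrist picture puts the pointer at −43.5 mm and the index at −43.3 mm along the slide, so about 0.2 mm apart. My estimated heights for the pointer and index leave about 1 mm of doubt, and the limit is 4 mm.
- **One disagreement:** A blurry top view put the pointer 1–2 mm short of the index. I pulled a further 1 mm after that and did not take another top view.
- **Holding force:** At the last reading the pull on the arm was about 7 N along the slide, and the fingers were closed on the knob (opening 0.277).
- **Dish, spool and jar:** The arm never went near the dish or the jar. It worked beside the spool but kept clear of it. I did not measure their positions again at the end.

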